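# Sort the ingredient tins by tag and set the caddy's day wheel

### The arm

A 6-joint arm with a two-finger parallel gripper is mounted at the origin on the work surface. World frame = base frame: x ahead of the robot, y to its left, z up, the work surface at z = 0. Lengths are in mm, angles in rad, forces in N, time in s.
With the tool pointing down it reaches from about 350 to 875 mm from the base axis. Payload 4.2 kg.
Tool frame: the origin (TCP) lies on the mounting face of the last link; the fingertips stand 173 mm ahead of it and the grasp point (between the pads) lies 155 mm ahead of it; z points along the fingers, y is the direction in which the jaws open and shut (so a half turn about z gives the same grasp; the last joint's range is limited). The gripper opens to 85 mm and grips with 20 to 120 N. Pads are 22 mm wide; open, the fingers measure 114 mm over their backs; the gripper's body (76 mm by 85 mm) begins 54 mm behind the grasp point. The pads swing forward as they close: fully open they stand 13 mm farther back than shut.
Start: joints at [1.462, 0.385, 0.008, 0, -1.194, -0.259], TCP at [224.694, 583.192, 404.712] pointing down, gripper open.
Joint ranges: [-3.14, 3.14], [-1.21, 2.06], [-1.07, 1.41], [-3.16, 2.05], [-2.99, -0.16], [-3.1, 3.1]. Speed limits (rad/s): [2.79, 2.79, 3.14, 3.14, 3.14, 3.14].

### API

Orientations are given as a unit quaternion [x, y, z, w].
In Python, from bench import arm gives the robot as it stands.
- The arm moves only by the shell command python3 -m jog 'ROWS' [OPENING]. ROWS is JSON, a list that holds one entry, the list of rows, each a list of 4 numbers: the shift along the tool's x, y, z in mm, then the turn about the tool's z in degrees. In form: [[[x, y, z, spin], ...]]. A call has exactly 5 rows; each row is the pose to reach, as a shift and turn from the pose measured when the call began, along the tool's axes at that moment; what a row does not reach only later rows make up. A row lasts 1/8 s, in which the tool goes at most 62.5 mm and 10.7 degrees, less where a joint would pass 70% of its speed; a pose out of reach is approached as far as the arm can. A call with a gripper value outside its range is refused whole. OPENING is the finger opening in mm, from 0 to 85.4, set as the call begins (- or left out, the last holds). The fingers move at their own pace and stop on an object; the grip force is fixed at half the most. Time passes only in rows, so rows that repeat a pose let the fingers close, or fill a call up. It gives the time, the measured TCP pose, the force and the opening at its end, in the units of the state.
- arm.read_state(): the state, without advancing time (a new reading comes with each control period).
- arm.get_image(name): name is "side" or "top"; returns (picture, depth): 384x512x3 uint8, blue, green, red; 384x512 float32, mm along the optical axis (not along the pixel's ray), 0 where there is no reading.
- arm.camera_params(name): a dict with "mtx" (3x3 intrinsics, pixels), "R" (3x3) and "t" (3): a world point X has camera coordinates R X + t. Camera axes: x right, y down, z forward; pixel columns grow to the right and rows downward; lengths in mm; the calibration is good to about 2 mm. A picture is of the moment at which its call begins. camera_params takes no time and is no camera call.
- arm.job_done(): hands the job in, once; it reports no verdict.
The state is a dict: "clock": time; "joints": joint angles; "joint_vel": joint speeds; "joint_efforts": joint torques, N m; "position": TCP position; "ee_rot": TCP orientation; "contact_force": force on the tool from outside, world axes, zero at the start; "wrist_torque": the same for the moment, N m; "gripper_width": finger opening in mm.
Only numpy, scipy, OpenCV 4.12 (cv2) and the standard library are available. Lean on these libraries where they do the work, as an engineer would, in place of code of your own. Each camera call takes 0.05 s, during which the arm holds its last target.

### The job

Clear the slanted rack: the two tins with a round tag are still good and go one in each nest of the wooden caddy, the tin with the strip tag is out of date and goes in the small steel pan; set each one down without dropping it, standing flat with the lid up. Also turn the caddy's day wheel until the whole round mark shows in its window. Leave the other things on the counter where they are.

Things in the scene. Friction and masses are not known exactly. Their poses are not given: they have to be found in the camera images.
- round_tin_a_mid (a point): Centre (half-way up) of one firm white enamel tin, 100 mm long (x), 56 mm wide (y), 70 mm high (z, out through the lid), 0.2 to 0.45 kg. Flat on its lid: a black round tag, 44 mm across. Starts in any slot of the slanted rack, its z 30 degrees off vertical, leaning towards the robot, its x up the slope.
- round_tin_b_mid (a point): Centre (half-way up) of a second firm white enamel tin, 100 mm long (x), 56 mm wide (y), 70 mm high (z, out through the lid), 0.2 to 0.45 kg. Flat on its lid: a black round tag, 44 mm across. Starts in any slot of the slanted rack, its z 30 degrees off vertical, leaning towards the robot, its x up the slope.
- strip_tin_mid (a point): Centre (half-way up) of the third firm white enamel tin, 100 mm long (x), 56 mm wide (y), 70 mm high (z, out through the lid), 0.2 to 0.45 kg. Flat on its lid: a black strip tag, 84 x 15 mm, along its length. Starts in any slot of the slanted rack, its z 30 degrees off vertical, leaning towards the robot, its x up the slope.
- rack: Fixed steel rack with three slots side by side along its y, 90 mm apart (34 mm gaps between tins), 266 mm wide, 85 mm high at the back. Its bed rises at 30 degrees along its x, away from the robot. A lip at the foot of the slope stands 16 mm above the bed, ribs between slots 8 mm, side edges 11 mm. Origin on the counter below its middle.
- nest_1 (a point): Centre of the floor of one nest of the wooden caddy; x along its length, z up. The nest is a flat pocket 116 mm long (x) and 72 mm wide (y) inside, with 10 mm high walls; its floor is 10 mm above the counter. The caddy is fixed, 252 x 176 mm, and may stand on the left or the right.
- nest_2 (a point): Centre of the floor of the caddy's other nest, the same in size and direction, 92 mm from the first.
- pan_nest (a point): Centre of the floor of the small fixed sheet-steel returns pan, which is one nest 118 mm long (x) and 76 mm wide (y) inside, with 10 mm high walls; its floor is 4 mm above the counter. Stands on the side opposite the caddy.
- wheel_knob (a point): On the upright axis of the caddy's day wheel, half-way up its grip: a grey bar 42 mm long (this point's x), 14 mm thick (y), from 20 to 54 mm above the counter (this point: 40 mm). The white wheel, 112 mm across, has six black marks 38 mm from its axis: one round (18 mm, on this point's +x side), five of bars. It stays where it is left (friction 0.05 N m).
- window (a point): Centre of the fixed steel window frame over the wheel, 38 mm from the wheel's axis on the side of the nests; the opening is 32 mm wide along the rim and 23 mm radially; the frame's top is 23 mm above the counter.
- day_wheel (a joint): Angle of the day wheel, rad: 0 when the round mark is at the centre of the window, positive anticlockwise seen from above; starts between 0.9 and 1.45; turns from -3 to 3.
- mug: Bystander: white mug, 80 mm across, 92 mm high, handle to its +y; origin at the centre of its underside.
- stopper: Bystander: dark metal sink stopper, 80 mm across, 40 mm high; origin at the centre of its underside.
- green_bottle: Bystander: green glass bottle, 72 mm across, 230 mm high; origin at the centre of its underside.
- jar: Bystander: glass jar with steel cap, 76 mm across, 110 mm high; origin at the centre of its underside.
- pastry_brush: Bystander: pastry brush lying along its x, 220 mm long; origin at the centre of its underside.
- wooden_spoon: Bystander: wooden spoon lying along its x, 260 mm long; origin at the centre of its underside.
- scourer: Bystander: yellow and green block scourer, 100 x 65 x 28 mm; origin at the centre of its underside.

How it is judged (in metres and radians):
At the end, for the whole second after the job is handed in: Round-tag tins one in each caddy nest (either order), strip-tag tin in the pan: each within 13 mm of the nest centre along and across, on its floor, lid up within 6 degrees, at rest. Day wheel within 0.15 rad of the round mark centred in the window ((((x of round_tin_a_mid in the frame of nest_1 between -0.013 and 0.013 m and y of round_tin_a_mid in the frame of nest_1 between -0.013 and 0.013 m and z of round_tin_a_mid in the frame of nest_1 between 0.028 and 0.042 m and angle between round_tin_a_mid's own z axis and vertical below 0.1 rad) and (x of round_tin_b_mid in the frame of nest_2 between -0.013 and 0.013 m and y of round_tin_b_mid in the frame of nest_2 between -0.013 and 0.013 m and z of round_tin_b_mid in the frame of nest_2 between 0.028 and 0.042 m and angle between round_tin_b_mid's own z axis and vertical below 0.1 rad)) or ((x of round_tin_a_mid in the frame of nest_2 between -0.013 and 0.013 m and y of round_tin_a_mid in the frame of nest_2 between -0.013 and 0.013 m and z of round_tin_a_mid in the frame of nest_2 between 0.028 and 0.042 m and angle between round_tin_a_mid's own z axis and vertical below 0.1 rad) and (x of round_tin_b_mid in the frame of nest_1 between -0.013 and 0.013 m and y of round_tin_b_mid in the frame of nest_1 between -0.013 and 0.013 m and z of round_tin_b_mid in the frame of nest_1 between 0.028 and 0.042 m and angle between round_tin_b_mid's own z axis and vertical below 0.1 rad))) and x of strip_tin_mid in the frame of pan_nest between -0.013 and 0.013 m and y of strip_tin_mid in the frame of pan_nest between -0.013 and 0.013 m and z of strip_tin_mid in the frame of pan_nest between 0.028 and 0.042 m and angle between strip_tin_mid's own z axis and vertical below 0.1 rad and value of joint day_wheel between -0.15 and 0.15 rad and linear speed of each of round_tin_a, round_tin_b, strip_tin below 0.02 m/s); the robot touches nothing.
It fails at once if a bystander on the counter is moved by more than 30 mm (distance of any of mug, stopper, green_bottle, jar, pastry_brush, wooden_spoon, scourer from where it was at the start of the episode above 0.03 m).
It fails at once if a tin is dropped: out of the fingers' grip it moves faster than 0.7 m/s (a fall of about 25 mm) ((contact force between round_tin_a and the fingers below 0.1 N and linear speed of round_tin_a above 0.7 m/s) or (contact force between round_tin_b and the fingers below 0.1 N and linear speed of round_tin_b above 0.7 m/s) or (contact force between strip_tin and the fingers below 0.1 N and linear speed of strip_tin above 0.7 m/s)).
It also fails if it takes over 72 s, if anything falls off the work surface, if the arm or the gripper's body presses on something with over 40 N, if the wrist force passes 120 N, or if a joint passes its speed limit or range.

## Working session

There is one attempt and no reset: what is moved stays moved. The work goes in short steps, Python scripts to look and compute and a shell command to move; the robot and the scene stay as the last step left them, time stands still between calls to the robot, and variables do not carry over. Pictures are saved under pics/ and viewed, and the job is handed in when it is done.

```bash
ls; mkdir -p pics
python3 - <<'E'
from bench import arm
import cv2
print(arm.read_state())
for n in("top","side"):
    im,d=arm.get_image(n); cv2.imwrite(f"pics/{n}0.png",im)
    import numpy as np; np.save(f"{n}0.npy",d); p=arm.camera_params(n); print(n,p, -p["R"].T@p["t"])
E
```

```text
pics
{'clock': 0.0, 'joints': array([ 1.46156826e+00,  3.85564996e-01,  6.61010214e-03, -5.31995716e-04,
       -1.19400807e+00, -2.58598531e-01]), 'joint_vel': array([ 0.00053842, -0.00063967, -0.00040925,  0.00104954, -0.00049891,
       -0.001559  ]), 'joint_efforts': array([ 1.56764522e-04, -3.92289698e+01,  1.88404942e+01,  4.18616518e+00,
       -4.65288176e-03, -1.79431578e-05]), 'position': array([224.63161914, 583.00951227, 403.60502119]), 'ee_rot': array([ 9.83117007e-01, -1.82974634e-01, -1.65710474e-04,  1.09874428e-03]), 'contact_force': array([-1.16576343, -0.06574387,  0.09864078]), 'wrist_torque': array([ 0.02692649,  0.07993341, -0.03282431]), 'gripper_width': 85.59840544920084}
top {'mtx': array([[425.14997977,   0.        , 259.41690122],
       [  0.        , 425.14997977, 194.44927919],
       [  0.        ,   0.        ,   1.        ]]), 'R': array([[-0.02898472, -0.99940534, -0.01867759],
       [-0.99807291,  0.02996161, -0.05433937],
       [ 0.05486666,  0.01706658, -0.99834783]]), 't': array([  27.13655588,  575.15744738, 1386.08250579])} [ 498.78589205  -13.76791239 1415.55299204]
side {'mtx': array([[461.42025768,   0.        , 248.27206025],
       [  0.        , 461.42025768, 191.07526675],
       [  0.        ,   0.        ,   1.        ]]), 'R': array([[ 0.9626134 , -0.27039865, -0.01612487],
       [-0.18425535, -0.60998586, -0.77069269],
       [ 0.19855832,  0.7448502 , -0.63700296]]), 't': array([-554.32441577,  178.17257438, 1306.01532715])} [  307.10914965 -1013.99160227   960.31352154]
```

View pics/top0.png

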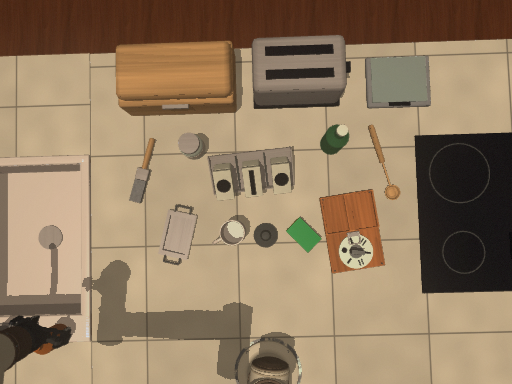

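View pics/side0.png

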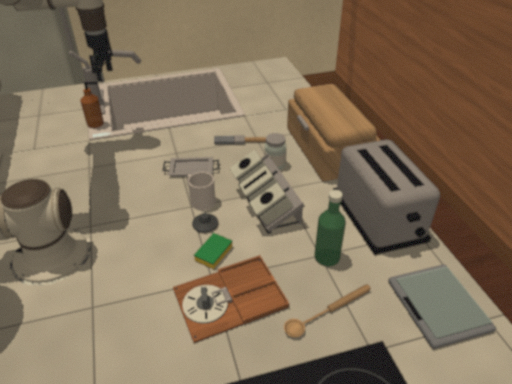

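The rack stands at top view (250,172), with round, strip and round tags from left to right. The pan is at (179,234) and the caddy, with its wheel, at (352,230). I'll rectify the cloud to measure these.

```bash
cat > h.py <<'E'
import numpy as np,cv2
from bench import arm
def cloud(n,d):
    p=arm.camera_params(n);K=p["mtx"];v,u=np.indices(d.shape)
    c=np.stack([(u-K[0,2])/K[0,0]*d,(v-K[1,2])/K[1,1]*d,d],-1)
    return (c-p["t"])@p["R"]
def proj(n,X):
    p=arm.camera_params(n);c=np.asarray(X,float)@p["R"].T+p["t"];q=c@p["mtx"].T
    return q[...,:2]/q[...,2:]
def pixz(n,u,v,z):
    p=arm.camera_params(n);r=np.linalg.inv(p["mtx"])@[u,v,1]@p["R"] 
    r=p["R"].T@(np.linalg.inv(p["mtx"])@np.array([u,v,1.]));C=-p["R"].T@p["t"]
    return C+r*(z-C[2])/r[2]
E
python3 - <<'E'
from h import *
im=cv2.imread("pics/top0.png");d=np.load("top0.npy");P=cloud("top",d)
print(P[290,280],P[128,60])
a=im[125:285,110:410]
cv2.imwrite("pics/topA.png",cv2.resize(im[130:280,200:400],None,fx=4,fy=4,interpolation=cv2.INTER_CUBIC))
cv2.imwrite("pics/topB.png",cv2.resize(im[130:280,120:310],None,fx=4,fy=4,interpolation=cv2.INTER_CUBIC))
h=np.clip(P[...,2]*2.2,0,255).astype(np.uint8)
cv2.imwrite("pics/topH.png",cv2.resize(cv2.applyColorMap(h,cv2.COLORMAP_JET)[130:280,120:400],None,fx=2.8,fy=2.8,interpolation=cv2.INTER_NEAREST))
im=cv2.imread("pics/side0.png");cv2.imwrite("pics/sideA.png",cv2.resize(im[130:330,150:350],None,fx=3,fy=3,interpolation=cv2.INTER_CUBIC))
E
```

```text
[259.29592465 -48.22965942  -2.27829183] [ 8.22642424e+02  6.80465037e+02 -1.39986089e-02]
```

View pics/topA.png

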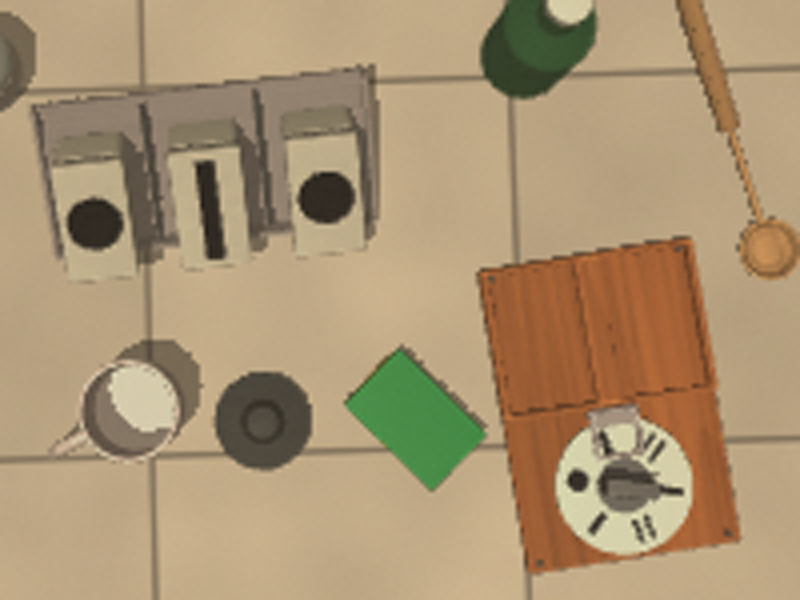

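View pics/topB.png

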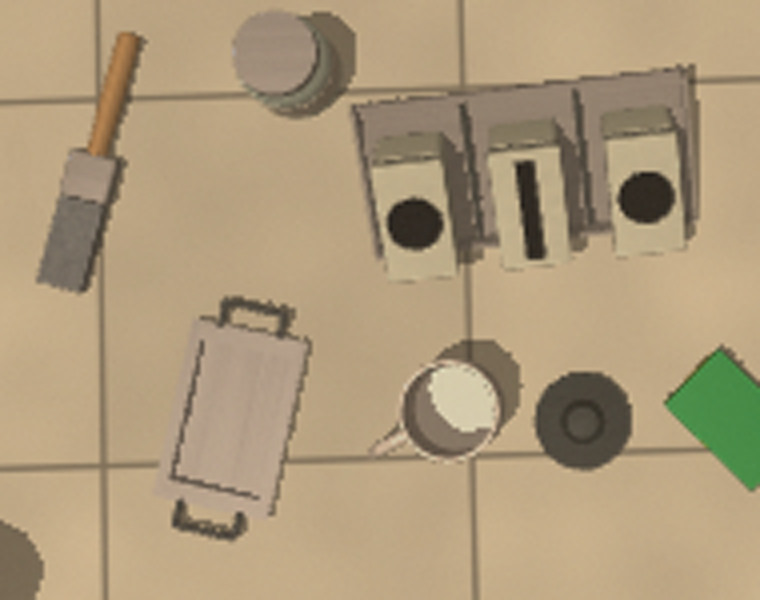

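View pics/topH.png

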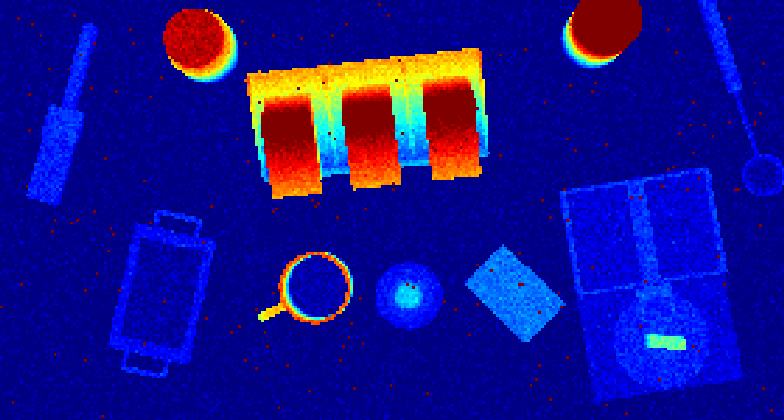

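Run:
```python
from h import *
im=cv2.imread("pics/top0.png");d=np.load("top0.npy");P=cloud("top",d);g=im.max(2)
Kc=lambda z:None
# tags
for nm,(u,v) in dict(A=(224,185),S=(252,181),B=(281,179)).items():
    m=np.zeros_like(g);dark=((g<70)).astype(np.uint8)
    n,l,st,c=cv2.connectedComponentsWithStats(dark[v-20:v+20,u-13:u+13])
    i=1+np.argmax(st[1:,4]);cu,cv_=c[i]+[u-13,v-20]
    sl=(slice(v-20,v+20),slice(u-13,u+13))
    pts=P[sl][l==i];med=np.median(pts,0);pts=pts[np.abs(pts[:,2]-med[2])<40]
    cc=pts.mean(0);  x=np.linalg.svd(pts-cc)[2];nrm=x[2]*np.sign(x[2][2])
    print(nm,cu,cv_,st[i],"cloud ctr",pts.mean(0).round(1),"n",nrm.round(3),"tilt",np.degrees(np.arccos(nrm[2])).round(1))
# rack yaw from back edge: fit points of back top z>75
# caddy outline by colour
hsv=cv2.cvtColor(im,cv2.COLOR_BGR2HSV)
w=cv2.inRange(hsv,(3,110,60),(15,255,220));w[:,:300]=0;w[:180]=0;w[:,390:]=0;w[280:]=0
w=cv2.morphologyEx(w,cv2.MORPH_CLOSE,np.ones((25,25)))
n,l,st,c=cv2.connectedComponentsWithStats(w);i=1+np.argmax(st[1:,4])
cn=cv2.findContours((l==i).astype(np.uint8),0,1)[0][0].reshape(-1,2)
X=np.array([pixz("top",*q,18)[:2] for q in cn],np.float32)
r=cv2.minAreaRect(X);print("caddy",r,cv2.boxPoints(r).round(1).tolist())
# wheel: white disc
h=P[...,2]
# knob
m=(h>42)&(h<62);m[:,:340]=0;m[:235]=0;m[:,375:]=0;m[262:]=0
k=P[m];print("knob",len(k),np.median(k,0).round(1),cv2.minAreaRect(k[:,:2].astype(np.float32)))
m=(h>28)&(h<60);m[:,:340]=0;m[:235]=0;m[:,375:]=0;m[262:]=0
k=P[m];print("knob",len(k),k.mean(0).round(1),cv2.minAreaRect(k[:,:2].astype(np.float32)))
# round mark
mm=(g<70).astype(np.uint8);n,l,st,c=cv2.connectedComponentsWithStats(mm[235:275,335:375])
for i in range(1,n):
    q=c[i]+[335,235];print("mark",st[i],q.round(1),pixz("top",*q,16).round(1))
# pan: heights>6 ring
m=((h>5)&(h<30)).astype(np.uint8);m[:,:150]=0;m[:,205:]=0;m[:203]=0;m[268:]=0
y=P[m>0][:,:2].astype(np.float32);print("pan incl handles",len(y),cv2.minAreaRect(y))
```

```text
A 223.11811023622047 185.54330708661416 [  6  15  13  12 127] cloud ctr [601.5 120.  107.8] n [-0.507 -0.011  0.862] tilt 30.5
S 252.04395604395603 182.3186813186813 [10 10  7 24 91] cloud ctr [608.6  30.2 108. ] n [-0.502  0.15   0.852] tilt 31.6
B 281.0546875 178.8671875 [  7  14  13  13 128] cloud ctr [616.8 -59.4 108.4] n [-0.522 -0.04   0.852] tilt 31.6
caddy ((461.4320373535156, -315.59423828125), (270.5701599121094, 235.28245544433594), 7.344810962677002) [[312.20001220703125, -216.1999969482422], [342.29998779296875, -449.6000061035156], [610.5999755859375, -415.0], [580.5999755859375, -181.60000610351562]]
knob 60 [ 382.1 -297.6   54.3] ((382.1897888183594, -297.1979675292969), (41.045509338378906, 13.821364402770996), 81.92781066894531)
knob 71 [ 384.3 -295.    50.3] ((404.967041015625, -296.47479248046875), (61.11000061035156, 40.21841812133789), 1.4266222715377808)
mark [15  3  3  5  6] [350.8 240.3] [ 416.8 -283.9   16. ]
mark [29  7  1  1  1] [364. 242.] [ 410.2 -326.4   16. ]
mark [ 7 13  4  4 14] [343.7 249.5] [ 387.7 -259.6   16. ]
mark [15 13 13  5 22] [354.5 249.5] [ 386.7 -294.6   16. ]
mark [30 17  5  1  5] [367. 252.] [ 377.5 -334.8   16. ]
mark [13 24  3  4  4] [348.8 260.5] [ 351.6 -274.5   16. ]
mark [24 27  1  1  1] [359. 262.] [ 345.9 -307.5   16. ]
pan incl handles 1012 ((449.8804931640625, 287.6915588378906), (179.80960083007812, 211.04373168945312), 89.15376281738281)
```

Run:
```python
from h import *
f=lambda x,y,ox:((x+.5)/4-.5+ox,(y+.5)/4-.5+130)
C=np.array([pixz("top",*f(x,y,200),z)[:2] for x,y,z in[(478,270,18),(690,238,18),(740,540,14),(530,573,14)]])
print(C.round(1));print("sides",[np.linalg.norm(C[i]-C[(i+1)%4]).round(1) for i in range(4)])
ax=(C[0]+C[1]-C[2]-C[3]);yaw=np.degrees(np.arctan2(ax[1],ax[0]));e=C[1]-C[0];yaw2=np.degrees(np.arctan2(e[0],-e[1]))
print("caddy ctr",C.mean(0),"yaw",yaw,yaw2)
w=pixz("top",*f(613,432,200),22);print("window",w)
D=np.array([pixz("top",*f(x,y,120),14)[:2] for x,y in[(199,316),(311,341),(270,516),(157,494)]])
print(D.round(1),[np.linalg.norm(D[i]-D[(i+1)%4]).round(1) for i in range(4)],D.mean(0))
ax=(D[0]+D[1]-D[2]-D[3]);print("pan yaw",np.degrees(np.arctan2(ax[1],ax[0])))
# refine by overlay
im=cv2.imread("pics/top0.png");s=4;big=cv2.resize(im,None,fx=s,fy=s,interpolation=cv2.INTER_CUBIC)
def rect(c,yaw,L,W,z,col):
    t=np.radians(yaw);x=np.array([np.cos(t),np.sin(t)]);y=np.array([-x[1],x[0]])
    q=[np.r_[c+a*L/2*x+b*W/2*y,z] for a,b in[(1,1),(1,-1),(-1,-1),(-1,1)]]
    uv=(proj("top",np.array(q))+.5)*s-.5
    cv2.polylines(big,[uv.round().astype(int)],True,col,1)
yc=(yaw+yaw2)/2;t=np.radians(yc);x=np.array([np.cos(t),np.sin(t)]);y=np.array([-x[1],x[0]])
c=C.mean(0);rect(c,yc,252,176,14,(255,0,0))
for k,sg in((1,1),(2,-1)):
    n=c+x*(126-6-58)+y*46*sg;print("nest",k,n.round(1));rect(n,yc,116,72,10,(0,255,0))
py=np.degrees(np.arctan2(ax[1],ax[0]));rect(D.mean(0),py,118,76,4,(0,255,0))
cv2.imwrite("pics/ovA.png",big[730:1110,1240:1560]);cv2.imwrite("pics/ovB.png",big[800:1080,600:860])
print("wheel ang",81.8-yc)
```

```text
[[ 560.9 -185.6]
 [ 582.  -359.8]
 [ 334.9 -390.6]
 [ 312.8 -219.3]]
sides [np.float64(175.5), np.float64(249.0), np.float64(172.7), np.float64(250.3)]
caddy ctr [ 447.66608505 -288.81686519] yaw 7.420432617216004 6.892640287217545
window [ 425.70077243 -289.69880915   22.        ]
[[537.8 309.4]
 [514.4 217. ]
 [371.9 253.8]
 [392.4 346.7]] [np.float64(95.4), np.float64(147.2), np.float64(95.2), np.float64(150.1)] [454.11999231 281.71615171]
pan yaw -14.416329802084197
nest 1 [ 503.5 -235.5]
nest 2 [ 514.9 -326.7]
wheel ang 74.64346354778323
```

```bash
cd pics; python3 -c "
import cv2,numpy as np
a=cv2.imread('ovA.png');b=cv2.imread('ovB.png');c=np.zeros((380,580,3),np.uint8);c[:,:320]=a;c[:280,320:]=b;cv2.imwrite('ov.png',c)"
```

```text
(no output)
```

View pics/ov.png

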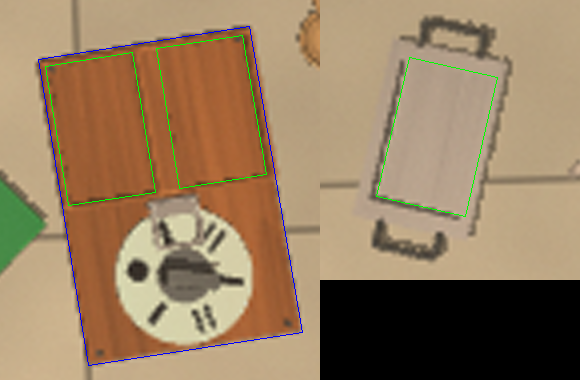

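The overlay matches both the nests and the pan, and the wheel needs about −74.6°. The tool stays vertical, so I'll grip each tin across its width. I'll then flatten it by lowering its low edge onto the nest floor and letting it pivot in the grip.

```bash
cat >> h.py <<'E'
from scipy.spatial.transform import Rotation as Ro
def delta(g,yaw,q=True):
    """shift to put grasp point at world g with tool-x yaw"""
    s=arm.read_state();R=Ro.from_quat(s["ee_rot"]).as_matrix();G=s["position"]+R@[0,0,155]
    cy=np.degrees(np.arctan2(R[1,0],R[0,0]));sp=(cy-yaw+180)%360-180
    print("t",s["clock"].round(2),"grasp",G.round(1),"yaw",cy.round(1),"w",s["gripper_width"].round(1),"F",s["contact_force"].round(1),
     "| shift",(R.T@(np.asarray(g)-G)).round(1),"spin",sp.round(1),"j6",s["joints"][5].round(2),"tilt",np.degrees(np.arccos(-R[2,2])).round(2))
E
python3 -c "
from h import *
delta([626,31.7,200],4.9)"
```

```text
Traceback (most recent call last):
  File "h.py", line 19, in delta
    print("t",s["clock"].round(2),"grasp",G.round(1),"yaw",cy.round(1),"w",s["gripper_width"].round(1),"F",s["contact_force"].round(1),
              ^^^^^^^^^^^^^^^^
AttributeError: 'float' object has no attribute 'round'
```

```bash
sed -i 's/s\["clock"\].round(2)/round(s["clock"],2)/; s/s\["gripper_width"\].round(1)/round(float(s["gripper_width"]),1)/' h.py
python3 -c "
from h import *
delta([626,31.7,200],4.9)"
```

```text
t 0.1 grasp [224.5 582.8 248.8] yaw -21.1 w 85.1 F [ 0.  -0.6  0.2] | shift [572.8 369.7  49.5] spin -26.0 j6 -0.26 tilt 0.11
```

```bash
python3 -m jog '[[[50,32,0,-7],[100,64,0,-14],[150,96,0,-20],[200,128,0,-26],[250,161,0,-26]]]' 74; python3 -c "
from h import *
delta([626,31.7,200],4.9)"
```

```text
clock: 0.72
position: [400.7, 341.2, 403.8]
ee_rot: [0.999, 0.043, -0.001, 0.001]
contact_force: [0.1, 0.4, 0.2]
gripper_width: 74.1
t 0.72 grasp [400.5 340.8 248.8] yaw 5.0 w 74.1 F [0.1 0.4 0.2] | shift [197.9 327.4  49.3] spin 0.1 j6 0.64 tilt 0.14
```

```bash
python3 -m jog '[[[32,52,0,0],[64,104,0,0],[96,156,0,0],[128,208,15,0],[158,260,30,0]]]' 74; python3 -c "
from h import *
delta([626,31.7,150],4.9)"
```

```text
clock: 1.35
position: [581.5, 94.1, 373.7]
ee_rot: [0.999, 0.043, -0.0, 0.001]
contact_force: [0.0, 0.3, -0.5]
gripper_width: 73.9
t 1.35 grasp [581.4  93.8 218.7] yaw 5.0 w 73.9 F [ 0.   0.3 -0.5] | shift [39.1 65.6 68.8] spin 0.1 j6 1.22 tilt 0.12
```

```bash
python3 -m jog '[[[20,33,15,0],[39,65.5,30,0],[39,65.5,45,0],[39,65.5,50,0],[39,65.5,50,0]]]' 74; python3 -c "
from h import *
delta([626,31.7,87],4.9)
im,d=arm.get_image('side');cv2.imwrite('pics/s1.png',cv2.resize(im[80:280,150:350],None,fx=3,fy=3,interpolation=cv2.INTER_CUBIC))"
```

```text
clock: 1.98
position: [625.6, 33.0, 323.6]
ee_rot: [0.999, 0.044, -0.001, 0.001]
contact_force: [-0.8, 0.1, 0.7]
gripper_width: 73.8
t 1.98 grasp [625.4  32.6 168.6] yaw 5.1 w 73.8 F [-0.8  0.1  0.7] | shift [ 0.7  0.8 81.6] spin 0.2 j6 1.35 tilt 0.15
```

View pics/s1.png

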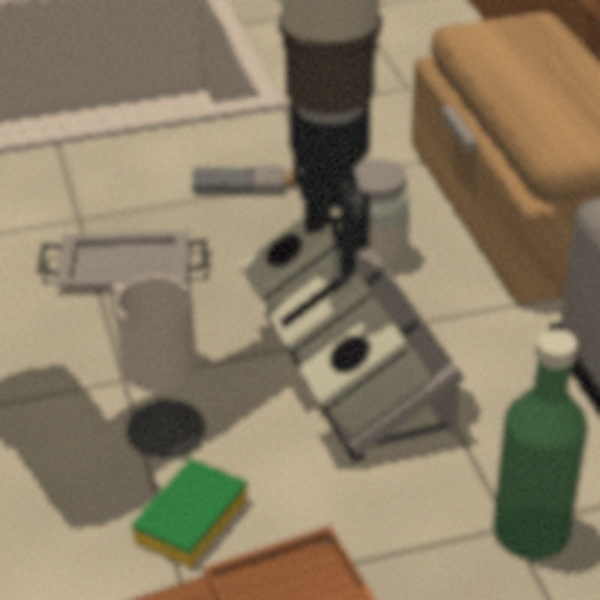

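The gripper is above the strip tin at about (335,260) in the crop, with a finger on either side. I'll descend now.

```bash
python3 -m jog '[[[0.5,-0.5,25,0],[0.5,-0.5,45,0],[0.5,-0.5,60,0],[0.5,-0.5,75,0],[0.5,-0.5,81,0]]]' 74; python3 -c "
from h import *
delta([626,31.7,87],4.9)"
```

```text
clock: 2.65
position: [626.0, 33.6, 242.7]
ee_rot: [0.999, 0.044, -0.001, 0.001]
contact_force: [-5.3, -0.5, 15.1]
gripper_width: 73.8
t 2.65 grasp [625.9  33.2  87.7] yaw 5.1 w 73.8 F [-5.3 -0.5 15.1] | shift [-0.   1.5  0.7] spin 0.2 j6 1.35 tilt 0.15
```

```bash
python3 -m jog '[[[0,1,-2,0],[0,1.5,-2,0],[0,1.5,-2,0],[0,1.5,-2,0],[0,1.5,-2,0]]]' 74; python3 -c "
from h import *
delta([626,31.7,87],4.9)
im,d=arm.get_image('side');cv2.imwrite('pics/s2.png',cv2.resize(im[80:280,150:350],None,fx=3,fy=3,interpolation=cv2.INTER_CUBIC))"
```

```text
clock: 3.28
position: [626.2, 32.1, 244.7]
ee_rot: [0.999, 0.044, -0.001, 0.001]
contact_force: [0.2, -0.5, 0.0]
gripper_width: 73.9
t 3.27 grasp [626.   31.8  89.7] yaw 5.1 w 73.9 F [ 0.2 -0.5  0. ] | shift [-0.   0.   2.7] spin 0.2 j6 1.35 tilt 0.14
```

View pics/s2.png

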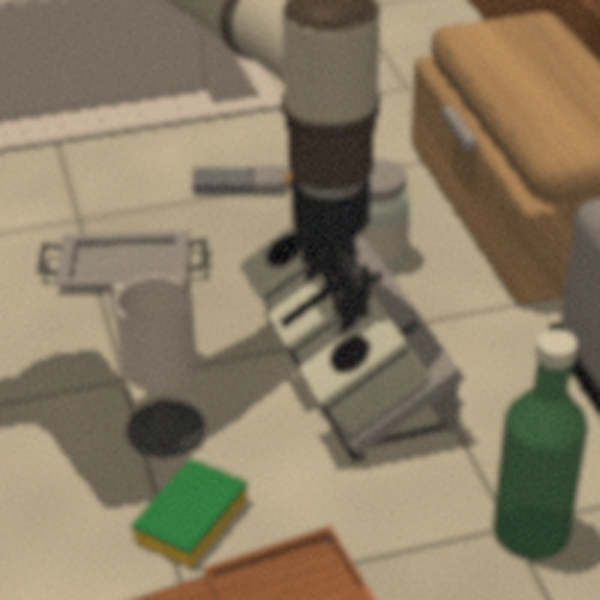

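The fingers straddle the strip tin and the contact force is gone. I'll close here.

```bash
python3 -m jog '[[[0,0,0,0],[0,0,0,0],[0,0,0,0],[0,0,0,0],[0,0,0,0]]]' 40; python3 -m jog '[[[0,0,-5,0],[0,0,-20,0],[0,0,-50,0],[0,0,-85,0],[0,0,-120,0]]]' 40;  python3 -c "
from h import *
delta([454.1,281.7,200],-14.4)
im,d=arm.get_image('side');cv2.imwrite('pics/s3.png',cv2.resize(im[40:240,150:350],None,fx=3,fy=3,interpolation=cv2.INTER_CUBIC))"
```

```text
clock: 3.95
position: [626.2, 32.1, 245.0]
ee_rot: [0.999, 0.044, -0.0, 0.001]
contact_force: [-0.5, -0.0, 4.0]
gripper_width: 55.5
clock: 4.58
position: [626.0, 32.4, 366.3]
ee_rot: [0.999, 0.044, -0.001, 0.001]
contact_force: [-0.2, -0.5, -4.0]
gripper_width: 55.6
t 4.58 grasp [625.8  32.  211.3] yaw 5.1 w 55.6 F [-0.2 -0.5 -4. ] | shift [-148.9 -263.9   11. ] spin 19.5 j6 1.35 tilt 0.14
```

View pics/s3.png

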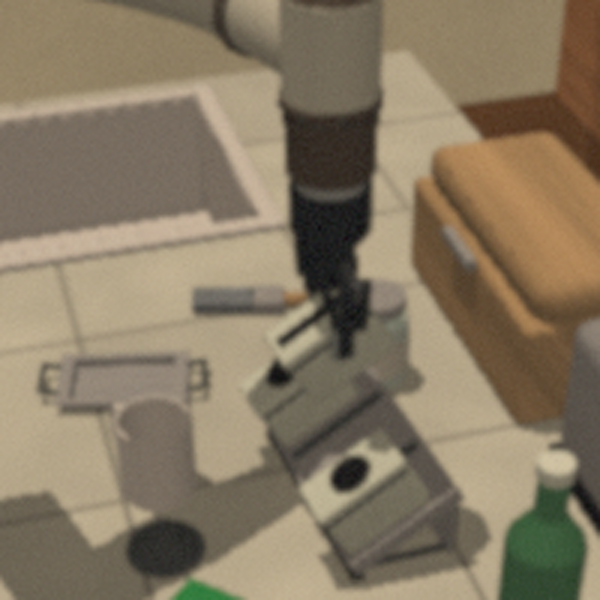

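The strip tin is held at its 30° tilt and clear of the rack. Next I'll carry it to the pan, low edge first.

```bash
python3 -m jog '[[[-31,-50,0,6],[-62,-100,0,12],[-93,-150,0,19.5],[-124,-200,0,19.5],[-155,-250,0,19.5]]]' 40;  python3 -c "
from h import *
delta([432.8,287.2,110],-14.4)"
```

```text
clock: 5.25
position: [448.8, 268.5, 370.8]
ee_rot: [0.992, -0.125, 0.005, -0.0]
contact_force: [0.5, 1.3, -3.2]
gripper_width: 55.6
t 5.25 grasp [450.2 268.4 215.8] yaw -14.3 w 55.6 F [ 0.5  1.3 -3.2] | shift [-22.6 -13.7 105.6] spin 0.1 j6 0.46 tilt 0.55
```

```bash
python3 -m jog '[[[-12,-7,20,0],[-22.5,-13.7,50,0],[-22.5,-13.7,80,0],[-22.5,-13.7,105,0],[-22.5,-13.7,105,0]]]' 40;  python3 -c "
from h import *
delta([432.8,287.2,72],-14.4)
im,d=arm.get_image('side');cv2.imwrite('pics/s4.png',cv2.resize(im[40:240,100:300],None,fx=3,fy=3,interpolation=cv2.INTER_CUBIC))"
```

```text
clock: 5.88
position: [430.8, 286.8, 264.1]
ee_rot: [0.992, -0.125, 0.003, 0.002]
contact_force: [0.0, 0.3, -3.5]
gripper_width: 55.5
t 5.88 grasp [431.8 286.1 109.1] yaw -14.4 w 55.5 F [ 0.   0.3 -3.5] | shift [ 0.5 -1.4 37.1] spin 0.0 j6 0.41 tilt 0.44
```

View pics/s4.png

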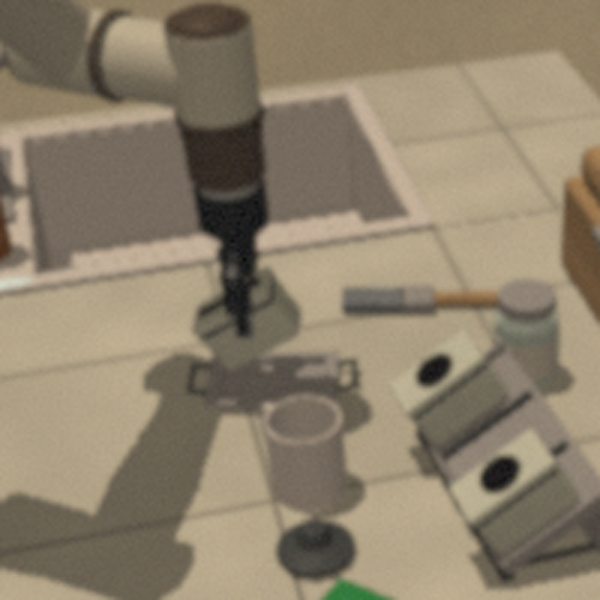

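The tin is above the pan with its low edge towards the robot, as intended. I'll lower it to contact.

```bash
python3 -m jog '[[[0.5,-1.4,12,0],[0.5,-1.4,24,0],[0.5,-1.4,32,0],[0.5,-1.4,37,0],[0.5,-1.4,39,0]]]' 40;  python3 -c "
from h import *
delta([432.8,287.2,72],-14.4)"
```

```text
clock: 6.55
position: [432.7, 288.4, 226.7]
ee_rot: [0.992, -0.124, 0.005, 0.001]
contact_force: [-3.0, -1.2, 5.6]
gripper_width: 55.1
t 6.55 grasp [434.  288.   71.8] yaw -14.3 w 55.1 F [-3.  -1.2  5.6] | shift [-1.   1.1 -0.3] spin 0.1 j6 0.41 tilt 0.53
```

Contact came at the predicted height, 71.8 mm. Now I'll follow the pivot arc.

```bash
python3 -m jog '[[[3.5,0,1.4,0],[7,0,3,0],[10,0,5,0],[13.5,0,7,0],[16.5,0,9,0]]]' 40;  python3 -c "
from h import *
delta([432.8,287.2,72],-14.4)
im,d=arm.get_image('side');cv2.imwrite('pics/s5.png',cv2.resize(im[40:240,100:300],None,fx=3,fy=3,interpolation=cv2.INTER_CUBIC))"
```

```text
clock: 7.18
position: [449.2, 284.5, 220.1]
ee_rot: [0.992, -0.124, 0.005, 0.001]
contact_force: [-1.3, -1.5, 9.3]
gripper_width: 55.3
t 7.17 grasp [450.8 284.2  65.1] yaw -14.2 w 55.3 F [-1.3 -1.5  9.3] | shift [-18.1   1.5  -7.1] spin 0.2 j6 0.44 tilt 0.61
```

View pics/s5.png

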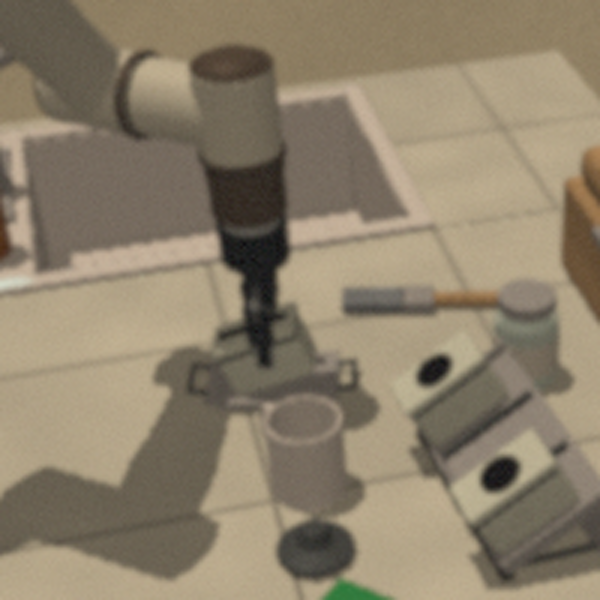

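The tin is pivoting, now tilted about 18°, and the force is low. I'll continue.

```bash
python3 -m jog '[[[3,0,3,0],[6,0,6,0],[9,0,9,0],[11,0,12,0],[13,0,15,0]]]' 40;  python3 -c "
from h import *
delta([432.8,287.2,72],-14.4)
im,d=arm.get_image('side');cv2.imwrite('pics/s6.png',cv2.resize(im[40:240,100:300],None,fx=3,fy=3,interpolation=cv2.INTER_CUBIC))"
```

```text
clock: 7.85
position: [463.9, 281.3, 208.3]
ee_rot: [0.992, -0.123, 0.007, -0.0]
contact_force: [1.1, -6.4, 17.9]
gripper_width: 55.2
t 7.85 grasp [466.2 281.   53.3] yaw -14.1 w 55.2 F [ 1.1 -6.4 17.9] | shift [-33.6   2.1 -19.2] spin 0.3 j6 0.46 tilt 0.85
```

View pics/s6.png

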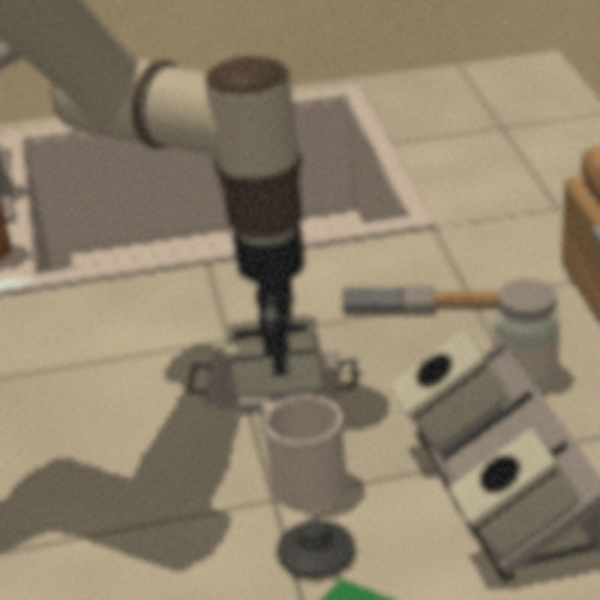

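```bash
python3 -m jog '[[[-1,1,2,0],[-2,1,4,0],[-3,1.5,5,0],[-3,1.5,6,0],[-3,1.5,6,0]]]' 40;  python3 -c "
from h import *
delta([454.1,281.7,50],-14.4)
im,d=arm.get_image('side');cv2.imwrite('pics/s7.png',cv2.resize(im[40:240,100:300],None,fx=3,fy=3,interpolation=cv2.INTER_CUBIC))"
```

```text
clock: 8.52
position: [463.0, 281.0, 208.1]
ee_rot: [0.993, -0.121, 0.011, -0.001]
contact_force: [-0.2, -7.6, 26.1]
gripper_width: 55.3
t 8.53 grasp [466.3 281.   53.1] yaw -13.9 w 55.3 F [-0.2 -7.6 26.1] | shift [-12.    2.3   2.8] spin 0.5 j6 0.46 tilt 1.22
```

View pics/s7.png

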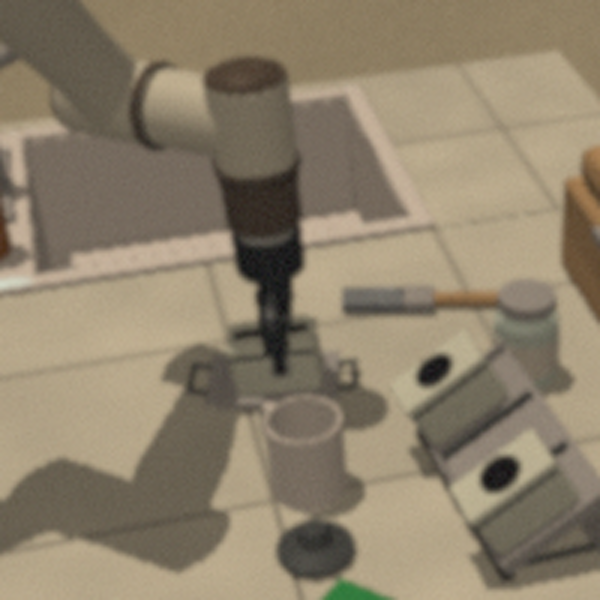

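Run:
```python
from h import *
im,d=arm.get_image('side');P=cloud('side',d)
im2,d2=arm.get_image('top');P2=cloud('top',d2)
np.save('x.npy',P2);cv2.imwrite('pics/t1.png',cv2.resize(im2[190:280,130:250],None,fx=6,fy=6,interpolation=cv2.INTER_CUBIC))
c=np.array([454.1,281.7]);t=np.radians(-14.4);x=np.array([np.cos(t),np.sin(t)]);y=np.array([-x[1],x[0]])
for nm,Q in(('side',P),('top',P2)):
    Q=Q.reshape(-1,3);u=(Q[:,:2]-c)@x;v=(Q[:,:2]-c)@y
    print(nm)
    for v0 in range(-45,46,10):
        print(v0,[ (int(np.median(z)) if len(z)>2 else -1) for z in [Q[(abs(u-u0)<6)&(abs(v-v0)<5),2] for u0 in range(-72,75,12)]])
```

```text
side
-45 [3, 3, 8, 9, 4, 321, 308, 293, 315, -1, -1, 11, 11]
-35 [11, 9, 13, 38, 310, 271, 205, 222, 270, 291, 33, 13, 0]
-25 [13, 7, 71, 287, 195, 70, 52, 153, 114, 252, 49, 13, 12]
-15 [18, 331, 338, 303, 201, 141, 391, 390, 137, 238, 272, 11, 0]
-5 [331, 349, 358, 326, 387, 392, 392, 394, 84, 208, 274, 11, -1]
5 [351, 358, 365, 206, 75, 392, 392, 393, 137, 207, 81, 13, 0]
15 [363, 366, 367, 73, 76, 391, 393, 393, 98, 82, 61, 14, 0]
25 [368, 368, 368, 73, 74, -1, -1, -1, 99, 80, 75, 12, 14]
35 [14, 8, -1, -1, -1, -1, -1, -1, 82, -1, -1, 14, 0]
45 [191, 366, -1, -1, -1, -1, -1, -1, -1, -1, 10, 11, -2]
top
-45 [11, 1, 9, 10, 9, 4, 322, 294, 14, 9, 1, 9, 3]
-35 [14, 14, 10, 11, 295, 343, 246, 247, 296, 297, 9, 14, 8]
-25 [12, 8, 5, 73, 202, 285, 391, 392, 115, 292, 51, 13, 12]
-15 [14, 15, 341, 348, 383, 392, 393, 394, 392, 383, 292, 14, 9]
-5 [337, 349, 358, 362, 388, 393, 394, 395, 393, 386, 292, 17, 11]
5 [353, 360, 364, 381, 389, 393, 394, 394, 393, 388, 292, 16, 11]
15 [362, 365, 370, 373, 387, 392, 394, 393, 392, 386, 86, 12, 1]
25 [367, 368, 370, 370, 384, 388, 391, 390, 387, 383, 78, 14, 13]
35 [369, 369, 371, 369, 367, 382, 385, 385, 384, -1, 4, 13, 8]
45 [369, 368, 367, 363, 360, -1, -1, -1, -1, -1, 11, 14, 7]
```

View pics/t1.png

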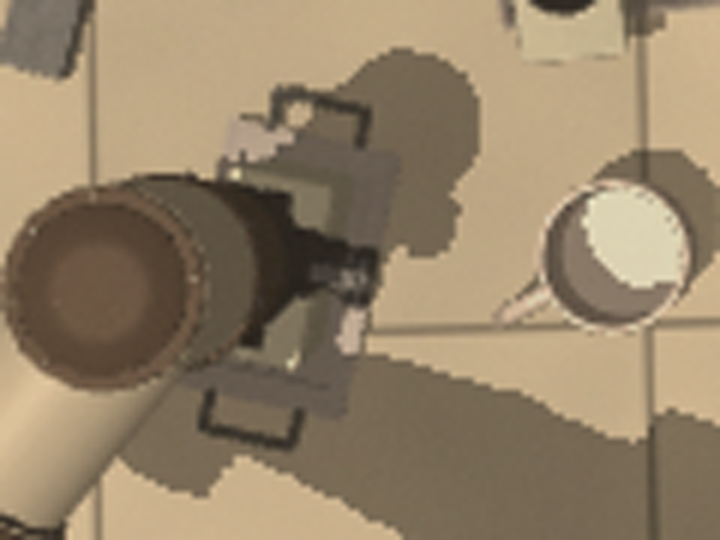

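The lid reads 73 mm at the near end and about 80 mm at the far end, so the tin is about 5° from flat and inside the pan walls. Releasing now lets the far end settle only a few millimetres.

```bash
python3 -m jog '[[[0,0,0,0],[0,0,0,0],[0,0,0,0],[0,0,0,0],[0,0,0,0]]]' 70;  python3 -c "
from h import *
delta([454.1,281.7,50],-14.4)"; python3 -m jog '[[[0,0,-20,0],[0,0,-70,0],[0,0,-120,0],[0,0,-160,0],[0,0,-160,0]]]' 74
python3 - <<'E'
from h import *
delta([618.9,121.5,180],4.9)
im,d=arm.get_image('side');P=cloud('side',d)
cv2.imwrite('pics/s8.png',cv2.resize(im[40:240,100:300],None,fx=3,fy=3,interpolation=cv2.INTER_CUBIC))
c=np.array([454.1,281.7]);t=np.radians(-14.4);x=np.array([np.cos(t),np.sin(t)]);y=np.array([-x[1],x[0]])
Q=P.reshape(-1,3);u=(Q[:,:2]-c)@x;v=(Q[:,:2]-c)@y
for v0 in range(-45,46,10):
    print(v0,[ (int(np.median(z)) if len(z)>2 else -1) for z in [Q[(abs(u-u0)<6)&(abs(v-v0)<5),2] for u0 in range(-72,75,12)]])
E
```

```text
clock: 9.3
position: [462.9, 281.0, 207.7]
ee_rot: [0.993, -0.121, 0.01, -0.001]
contact_force: [-1.0, 0.1, 0.0]
gripper_width: 70.3
t 9.3 grasp [466.1 281.   52.7] yaw -13.9 w 70.3 F [-1.   0.1  0. ] | shift [-11.9   2.2   2.4] spin 0.5 j6 0.46 tilt 1.19
clock: 9.93
position: [460.0, 281.6, 371.3]
ee_rot: [0.993, -0.121, 0.013, -0.004]
contact_force: [-0.1, 0.1, -0.1]
gripper_width: 73.9
t 9.93 grasp [464.1 282.4 216.3] yaw -13.9 w 73.9 F [-0.1  0.1 -0.1] | shift [187.9 119.5  39.6] spin -18.8 j6 0.46 tilt 1.56
-45 [4, 5, 10, 1, 454, 484, 463, 460, 464, -1, -1, 12, 6]
-35 [13, 10, 19, 482, 470, 402, 358, 387, 452, 450, 20, 13, 0]
-25 [12, 250, 490, 455, 345, 65, 61, 64, 332, 428, 41, 13, 12]
-15 [490, 496, 490, 428, 368, 301, 79, 300, 297, 425, 36, 15, -1]
-5 [498, 508, 523, 370, 76, 77, 80, 309, 553, 426, 80, 13, -1]
5 [523, 523, 265, 74, 75, 188, 556, 300, 297, 371, 54, 12, 0]
15 [528, 269, 531, 75, 76, 78, 78, 79, 291, 82, 57, 11, 0]
25 [532, 532, 304, -1, 73, 75, -1, 75, 273, 82, 74, 12, 12]
35 [13, 11, -1, -1, -1, -1, -1, 222, -1, -1, -1, -1, 0]
45 [13, -1, -1, -1, -1, -1, -1, 225, -1, -1, 13, 12, -1]
```

View pics/s8.png

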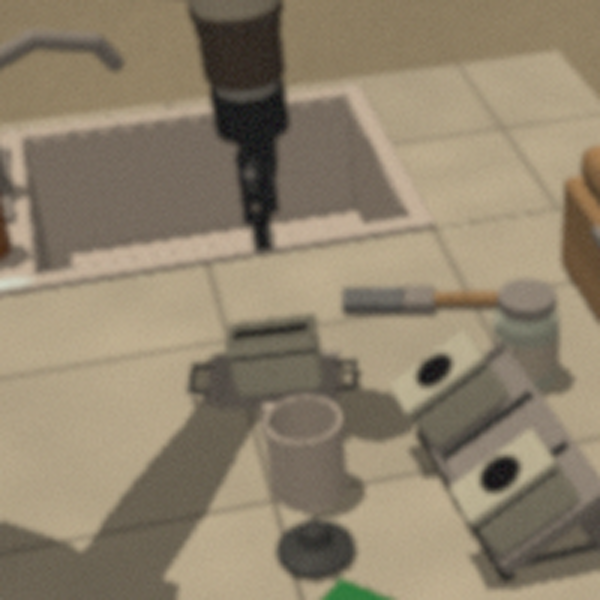

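The lid still rises 74→82 mm, so the far end may be sitting on the pan rim. I'll move aside for an unobstructed top view.

```bash
python3 -m jog '[[[50,32,0,-6],[100,64,0,-12],[130,83,0,-18.8],[130,83,0,-18.8],[130,83,0,-18.8]]]' 74
cat >> h.py <<'E'
def hm(n,c,yaw,d,r=72):
    P=cloud(n,d);t=np.radians(yaw);x=np.array([np.cos(t),np.sin(t)]);y=np.array([-x[1],x[0]])
    Q=P.reshape(-1,3);u=(Q[:,:2]-c)@x;v=(Q[:,:2]-c)@y
    for v0 in range(-45,46,10):
        print(v0,[ (int(np.median(z)) if len(z)>2 else -1) for z in [Q[(abs(u-u0)<3)&(abs(v-v0)<5),2] for u0 in range(-r,r+1,6)]])
E
python3 - <<'E'
from h import *
delta([618.9,121.5,180],4.9)
im,d=arm.get_image('top');hm('top',np.array([454.1,281.7]),-14.4,d)
cv2.imwrite('pics/t2.png',cv2.resize(im[190:280,130:250],None,fx=6,fy=6,interpolation=cv2.INTER_CUBIC))
P=cloud('top',d);np.save('t2.npy',d)
g=im.max(2);m=(g<75)[200:270,155:205];n,l,st,c=cv2.connectedComponentsWithStats(m.astype(np.uint8));i=1+np.argmax(st[1:,4])
q=P[200:270,155:205][l==i];print(st[i],np.median(q,0))
E
```

```text
clock: 10.6
position: [565.3, 169.4, 369.4]
ee_rot: [0.999, 0.042, 0.01, -0.0]
contact_force: [-0.7, 0.7, -0.2]
gripper_width: 74.3
t 10.6 grasp [568.4 169.5 214.4] yaw 4.8 w 74.3 F [-0.7  0.7 -0.2] | shift [45.6 52.1 35.4] spin -0.1 j6 1.08 tilt 1.14
-45 [594, 593, 591, 589, 587, 584, 581, 576, 570, 565, 555, 544, 529, 268, 12, 12, 18, 491, 501, 509, 515, 521, 524, 527, 527]
-35 [585, 584, 586, 584, 582, 581, 578, 573, 571, 566, 559, 554, 544, 531, 518, 498, 509, 514, 517, 521, 524, 526, 527, 529, 532]
-25 [570, 574, 577, 575, 575, 573, 323, 570, 320, 562, 559, 553, 546, 542, 529, 515, 296, 521, 86, 526, 84, 530, 530, 530, 530]
-15 [19, 285, 564, 570, 567, 567, 568, 565, 564, 563, 559, 556, 550, 546, 540, 532, 527, 527, 530, 533, 532, 532, 531, 531, 531]
-5 [11, 16, 5, 559, 558, 561, 560, 561, 560, 558, 557, 553, 551, 547, 541, 538, 532, 530, 532, 532, 535, 534, 533, 529, 528]
5 [13, 15, 3, -1, 309, 548, 551, 550, 553, 553, 551, 550, 548, 545, 542, 538, 534, 533, 532, 533, 532, 530, 533, 531, 526]
15 [13, 13, 6, -1, 73, 74, 75, 542, 543, 546, 546, 545, 543, 544, 540, 537, 534, 533, 533, 533, 531, 529, 528, 529, 524]
25 [13, 11, 3, -1, 75, 290, 75, 526, 534, 538, 538, 538, 540, 539, 537, 536, 533, 532, 531, 531, 528, 525, 522, 518, 515]
35 [15, 14, 5, -1, 511, 517, 522, 524, 528, 531, 533, 533, 534, 535, 534, 534, 532, 529, 528, 526, 523, 518, 515, 507, -1]
45 [11, 15, 13, 13, 16, 522, 526, 528, 530, 531, 532, 533, 532, 532, 532, 530, 529, 526, 522, 518, 514, 512, -1, -1, -1]
[14 22  9 25 90] [457.44937286 284.259487    78.96137017]
```

View pics/t2.png

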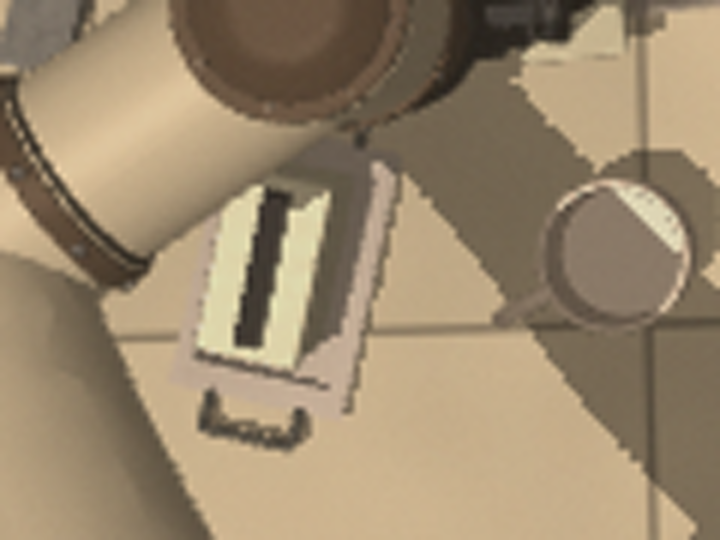

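Run:
```python
from h import *
d=np.load('top0.npy');print(list(range(-90,91,6)));hm('top',np.array([454.1,281.7]),-14.4,d,90)
P=cloud('top',d).reshape(-1,3);c=np.array([454.1,281.7]);t=np.radians(-14.4);x=np.array([np.cos(t),np.sin(t)]);y=np.array([-x[1],x[0]])
u=(P[:,:2]-c)@x;v=(P[:,:2]-c)@y
print("across v");print([(v0,round(float(np.mean(P[(abs(u)<45)&(abs(v-v0)<1.5)&(P[:,2]<40),2])),1)) for v0 in range(-57,58,3)])
print("along u");print([(v0,round(float(np.mean(P[(abs(v)<25)&(abs(u-v0)<1.5)&(P[:,2]<40),2])),1)) for v0 in range(-84,85,3)])
```

```text
[-90, -84, -78, -72, -66, -60, -54, -48, -42, -36, -30, -24, -18, -12, -6, 0, 6, 12, 18, 24, 30, 36, 42, 48, 54, 60, 66, 72, 78, 84, 90]
-45 [-1, 0, 1, 10, 11, 7, 8, 5, 12, 11, 5, 4, 11, 3, 4, 6, 11, 8, 7, 8, 6, 8, 3, 2, 10, 1, 2, 1, 0, 0, -1]
-35 [0, 0, -1, 15, 15, 12, 11, 12, 10, 7, 10, 11, 9, 12, 4, 7, 16, 8, 11, 9, 10, 15, 10, 11, 6, 11, 13, 11, 2, -1, -1]
-25 [14, 9, 13, 13, 13, 3, 2, 7, 5, 3, 2, 4, 5, 4, 3, 4, 0, 3, 5, 5, 2, 1, 5, 3, 4, 11, 13, 14, 2, 4, 0]
-15 [2, 2, -1, 12, 15, 7, 1, 1, 2, 0, 4, 4, 1, 3, 5, 3, 1, 5, 0, 3, 3, 5, 4, 2, 4, 17, 13, 11, 1, 0, 16]
-5 [2, 0, 8, 14, 11, 3, 2, 4, 3, 5, 5, 0, 4, 4, 1, 2, 2, 5, 7, 4, 3, 4, 1, 1, 0, 14, 15, 7, 0, -1, 19]
5 [-3, -3, 15, 12, 13, 6, 4, 1, 4, 6, 5, 4, 3, 5, 3, 5, 2, 4, 5, 2, 4, 4, 4, 1, 7, 16, 14, 8, -1, 0, 17]
15 [0, 0, -1, 13, 12, 2, 4, 4, 5, 4, 3, 2, 1, 4, 3, 3, 3, 3, 2, 3, 3, 4, 2, 6, 5, 13, 13, 5, 1, 2, 17]
25 [3, 8, 14, 13, 11, 4, 3, 5, 6, 4, 5, 3, 3, 2, 3, 5, 3, 4, 4, 3, 3, 3, 2, 2, 6, 12, 14, 10, 4, 2, 17]
35 [0, -1, 15, 14, 13, 5, 3, 3, 3, 3, 4, 4, 2, 5, 3, 3, 4, 5, 5, 5, 3, 2, 2, 3, 5, 15, 13, 10, -3, -1, 1]
45 [0,
[... 543 characters left out ...]
51, 12.9), (54, 4.8), (57, 0.1)]
along u
[(-84, 0.2), (-81, 1.7), (-78, 11.1), (-75, 14.7), (-72, 13.4), (-69, 13.7), (-66, 13.0), (-63, 10.8), (-60, 5.2), (-57, 4.1), (-54, 4.2), (-51, 4.4), (-48, 3.1), (-45, 3.1), (-42, 4.8), (-39, 3.8), (-36, 4.0), (-33, 3.6), (-30, 4.8), (-27, 3.3), (-24, 3.2), (-21, 4.8), (-18, 2.8), (-15, 3.2), (-12, 4.5), (-9, 4.8), (-6, 4.0), (-3, 3.0), (0, 3.1), (3, 5.2), (6, 2.9), (9, 2.6), (12, 2.8), (15, 5.3), (18, 4.1), (21, 3.7), (24, 4.0), (27, 3.5), (30, 3.8), (33, 3.8), (36, 4.7), (39, 3.7), (42, 3.5), (45, 2.8), (48, 2.9), (51, 4.6), (54, 4.0), (57, 12.1), (60, 16.6), (63, 14.6), (66, 14.4), (69, 12.0), (72, 8.3), (75, 2.2), (78, 3.9), (81, 1.7), (84, 1.3)]
```

The pan's true centre is (452.6, 285.7), from the inner edges in the depth. The tin therefore sits about 8 mm too far up-pan, with its far end on the rim. I'll check the caddy nests the same way, then re-grip the tin and slide it back.

Run:
```python
from h import *
d=np.load('top0.npy')
P=cloud('top',d).reshape(-1,3);t=np.radians(7.15);x=np.array([np.cos(t),np.sin(t)]);y=np.array([-x[1],x[0]])
for c in([503.5,-235.5],[514.9,-326.7]):
    u=(P[:,:2]-c)@x;v=(P[:,:2]-c)@y
    print("across v",[(v0,round(float(np.mean(P[(abs(u)<45)&(abs(v-v0)<1.5)&(P[:,2]<40),2])),0)) for v0 in [*range(-51,-26,3),*range(27,52,3)]])
    print("along u",[(v0,round(float(np.mean(P[(abs(v)<25)&(abs(u-v0)<1.5)&(P[:,2]<40),2])),0)) for v0 in [*range(-72,-45,3),*range(45,73,3)]])
delta([452.6,285.7,180],-14.4)
```

```text
across v [(-51, 21.0), (-48, 20.0), (-45, 20.0), (-42, 19.0), (-39, 19.0), (-36, 14.0), (-33, 10.0), (-30, 10.0), (-27, 10.0), (27, 10.0), (30, 10.0), (33, 9.0), (36, 20.0), (39, 20.0), (42, 9.0), (45, 1.0), (48, 0.0), (51, 1.0)]
along u [(-72, 10.0), (-69, 10.0), (-66, 10.0), (-63, 15.0), (-60, 19.0), (-57, 11.0), (-54, 12.0), (-51, 9.0), (-48, 9.0), (45, 10.0), (48, 9.0), (51, 11.0), (54, 10.0), (57, 15.0), (60, 20.0), (63, 5.0), (66, 0.0), (69, 1.0), (72, 0.0)]
across v [(-51, 0.0), (-48, 1.0), (-45, nan), (-42, 18.0), (-39, 18.0), (-36, 14.0), (-33, 10.0), (-30, 10.0), (-27, 10.0), (27, 10.0), (30, 10.0), (33, 10.0), (36, 20.0), (39, 20.0), (42, 21.0), (45, 20.0), (48, 19.0), (51, 19.0)]
along u [(-72, 11.0), (-69, 10.0), (-66, 10.0), (-63, 11.0), (-60, 19.0), (-57, 13.0), (-54, 11.0), (-51, 9.0), (-48, 10.0), (45, 9.0), (48, 11.0), (51, 9.0), (54, 10.0), (57, 13.0), (60, 19.0), (63, 9.0), (66, -0.0), (69, -1.0), (72, 1.0)]
t 10.65 grasp [568.3 170.  214.9] yaw 4.9 w 73.9 F [-0.4  0.6  0.6] | shift [-106.1 -125.2   32.7] spin 19.3 j6 1.08 tilt 1.18
  return _methods._mean(a, axis=axis, dtype=dtype,
  ret = ret.dtype.type(ret / rcount)
```

```bash
python3 -m jog '[[[-33,-41,0,6.5],[-66,-82,0,13],[-98,-126.5,10,19.3],[-98,-126.5,20,19.3],[-98,-126.5,20,19.3]]]' 76;  python3 -c "
from h import *
delta([460.3,283.7,56],-14.4)"
```

```text
clock: 11.28
position: [456.2, 288.0, 347.0]
ee_rot: [0.992, -0.124, 0.01, -0.001]
contact_force: [0.8, -1.1, -0.2]
gripper_width: 76.0
t 11.28 grasp [459.1 288.  192.1] yaw -14.3 w 76.0 F [ 0.8 -1.1 -0.2] | shift [ -0.3   4.5 136.1] spin 0.1 j6 0.44 tilt 1.1
```

```bash
python3 -m jog '[[[0,4.5,40,0],[0,4.5,80,0],[0,4.5,110,0],[0,4.5,128,0],[0,4.5,132,0]]]' 76;  python3 -m jog '[[[0,0,0,0],[0,0,0,0],[0,0,0,0],[0,0,0,0],[0,0,0,0]]]' 40;python3 -c "
from h import *
delta([452.6,285.7,56],-14.4)"
```

```text
clock: 11.9
position: [458.0, 282.8, 214.0]
ee_rot: [0.992, -0.125, 0.009, -0.0]
contact_force: [-0.2, 0.2, 0.3]
gripper_width: 75.9
clock: 12.52
position: [458.4, 282.9, 214.8]
ee_rot: [0.992, -0.125, 0.01, -0.001]
contact_force: [1.8, -1.7, 3.6]
gripper_width: 55.4
t 12.53 grasp [461.3 282.7  59.8] yaw -14.3 w 55.4 F [ 1.8 -1.7  3.6] | shift [-9.3 -0.7  3.6] spin 0.1 j6 0.44 tilt 1.09
```

Gripped. Next I'll slide back 9 mm and press down lightly.

```bash
python3 -m jog '[[[-3,0,-0.5,0],[-6,0,-0.5,0],[-9,0,0,0],[-9.5,0,3,0],[-9.5,0,5,0]]]' 40;  python3 -c "
from h import *
delta([452.6,285.7,56],-14.4)
im,d=arm.get_image('side');hm('side',np.array([452.6,285.7]),-14.4,d)"
```

```text
clock: 13.15
position: [450.8, 285.5, 212.8]
ee_rot: [0.992, -0.123, 0.012, -0.001]
contact_force: [6.6, -8.5, 16.1]
gripper_width: 55.5
t 13.15 grasp [454.4 285.2  57.8] yaw -14.1 w 55.5 F [ 6.6 -8.5 16.1] | shift [-1.9 -0.1  1.8] spin 0.3 j6 0.43 tilt 1.33
-45 [7, 3, 5, 2, 10, 7, 8, 321, 322, 316, 290, 292, 291, 297, 304, 314, 294, -1, -1, -1, -1, -1, 13, 13, 13]
-35 [14, 12, 11, 71, 50, 294, 313, 279, 232, 215, 180, 184, 199, 194, 244, 270, 298, 47, 41, 39, -1, -1, -1, 13, 2]
-25 [-1, 332, 332, 328, 318, 295, 211, 180, 73, 60, 33, 34, 30, 108, 119, 166, 233, 285, 58, 44, -1, -1, 11, -1, 12]
-15 [337, 345, 354, 337, 329, 227, 199, 305, 77, 398, 398, 396, 398, 396, 146, 212, 211, 270, 295, 54, 3, -1, -1, 11, -1]
-5 [355, 363, 335, 366, 377, 210, 75, 397, 394, -1, 397, -1, 399, 147, 78, 393, 391, 206, 296, 58, 6, 3, -1, 13, 7]
5 [369, 372, 191, 368, -1, 75, 73, 236, 397, -1, -1, -1, -1, 266, 138, 136, 78, 213, 257, 38, -1, 9, -1, 13, -1]
15 [371, 372, 371, 73, 73, 387, 74, 74, -1, -1, -1, -1, -1, 397, 104, 77, 80, -1, 77, 58, 4, 4, 12, -1, 11]
25 [12, 13, 373, -1, -1, -1, -1, -1, -1, -1, -1, -1, -1, 79, -1, -1, -1, -1, -1, 40, 4, -1, 13, -1, 11]
35 [373, 372, -1, -1, -1, -1, -1, -1, -1, -1, -1, -1, -1, -1, 387, -1, -1, -1, -1, -1, 4, 10, -1, 11, -2]
45 [-1, -1, -1, -1, -1, -1, -1, -1, -1, -1, -1, -1, -1, -1, -1, -1, -1, -1, -1, -1, 12, -1, 12, 12, -1]
```

```bash
python3 -m jog '[[[0,0,0,0],[0,0,0,0],[0,0,0,0],[0,0,0,0],[0,0,0,0]]]' 72; python3 -m jog '[[[0,0,-30,0],[0,0,-80,0],[0,0,-130,0],[0,0,-150,0],[0,0,-150,0]]]' 74;  python3 -c "
from h import *
delta([618.9,121.5,190],4.9)"; python3 -m jog '[[[50,32,0,-6],[100,64,0,-12],[150,96,0,-19],[160,102,0,-19],[160,102,0,-19]]]' 74; python3 -c "
from h import *
delta([618.9,121.5,190],4.9)
im,d=arm.get_image('side');hm('side',np.array([452.6,285.7]),-14.4,d)
cv2.imwrite('pics/s9.png',cv2.resize(im[40:240,100:300],None,fx=3,fy=3,interpolation=cv2.INTER_CUBIC))"
```

```text
clock: 13.82
position: [450.8, 285.5, 212.4]
ee_rot: [0.992, -0.123, 0.011, -0.001]
contact_force: [0.1, 0.1, -1.2]
gripper_width: 72.2
clock: 14.45
position: [447.4, 285.9, 364.0]
ee_rot: [0.992, -0.123, 0.013, -0.002]
contact_force: [-0.1, -1.0, -0.9]
gripper_width: 73.9
t 14.45 grasp [451.3 286.1 209. ] yaw -14.1 w 73.9 F [-0.1 -1.  -0.9] | shift [202.1 118.9  23.1] spin -19.0 j6 0.43 tilt 1.47
clock: 15.08
position: [577.7, 147.3, 365.1]
ee_rot: [0.999, 0.041, 0.011, 0.0]
contact_force: [0.5, -0.1, -0.5]
gripper_width: 73.8
t 15.07 grasp [581.1 147.4 210.1] yaw 4.7 w 73.8 F [ 0.5 -0.1 -0.5] | shift [35.  28.9 21. ] spin -0.2 j6 1.12 tilt 1.28
-45 [10, 12, 5, 6, 11, 8, 4, 1, 6, 4, 13, 484, 480, 480, 515, 516, 532, 499, 507, 511, 518, 519, 522, 522, 13]
-35 [14, -1, -1, -1, 47, 45, 42, 33, 37, 38, 40, 53, 39, 49, 66, 44, 470, 466, 523, 520, 522, 525, 527, 526, 526]
-25 [-1, 13, -1, 19, 34, 45, 43, 43, 46, 49, 38, 42, 43, 44, 46, 54, 56, 60, 56, 49, 73, 527, 14, 13, 14]
-15 [13, 13, 3, -1, 72, 73, -1, 71, 74, 73, -1, 73, -1, -1, 73, 75, 74, 73, 77, 75, 48, 270, 272, 13, 13]
-5 [14, -1, 4, -1, 75, 72, 72, 73, 74, -1, 72, 73, -1, 72, 75, 72, 72, 74, 75, 76, 51, 270, 528, 270, -1]
5 [-1, 10, 6, -1, -1, -1, 71, -1, -1, 72, 73, -1, 71, 73, 73, 73, 72, -1, 304, 74, 69, 15, 11, 11, 6]
15 [11, 11, -1, -1, 73, 72, 73, 72, -1, -1, 74, 71, 72, -1, -1, 71, 72, -1, -1, 71, 15, 0, 13, -1, 14]
25 [13, 13, -1, -1, -1, -1, -1, -1, -1, -1, -1, -1, -1, 71, -1, -1, -1, 70, -1, -1, -1, -1, 14, 11, -1]
35 [-1, 13, -1, -1, -1, -1, -1, -1, -1, -1, -1, -1, -1, -1, -1, -1, -1, -1, -1, -1, 5, 7, 13, 11, -1]
45 [-1, -1, -1, -1, -1, -1, -1, -1, -1, -1, -1, -1, -1, -1, -1, -1, -1, -1, -1, -1, -1, -1, -1, -1, -1]
```

View pics/s9.png

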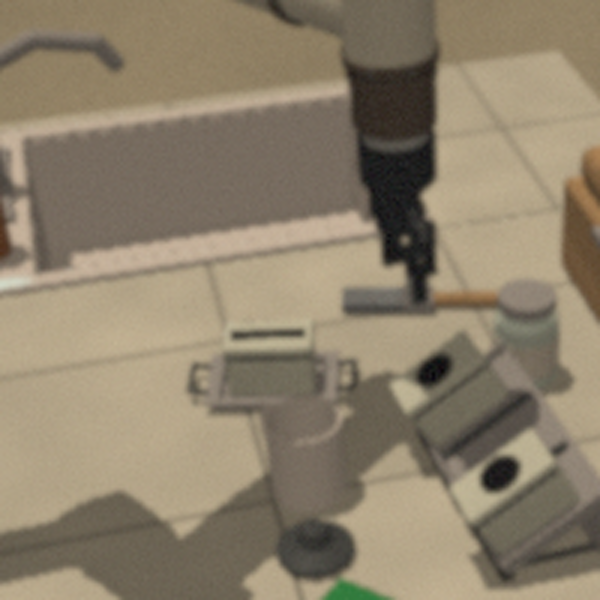

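The strip tin now stands flat in the pan: the lid reads 72–74 mm everywhere, spanning u −51 to +48. Next is tin A.

```bash
python3 -m jog '[[[18,15,10,0],[36,29,21,0],[36,29,40,0],[36,29,60,0],[36,29,60,0]]]' 74; python3 -c "
from h import *
delta([618.9,121.5,90],4.9)"
```

```text
clock: 15.75
position: [616.9, 121.8, 303.8]
ee_rot: [0.999, 0.042, 0.009, 0.001]
contact_force: [-0.1, -0.6, 0.0]
gripper_width: 73.9
t 15.75 grasp [619.8 121.6 148.8] yaw 4.8 w 73.9 F [-0.1 -0.6  0. ] | shift [-1.9 -0.1 58.8] spin -0.1 j6 1.19 tilt 1.04
```

```bash
python3 -m jog '[[[-2,0,20,0],[-2,0,40,0],[-2,0,54,0],[-2,0,58.5,0],[-2,0,58.5,0]]]' 74; python3 -c "
from h import *
delta([618.9,121.5,90],4.9)"; python3 -m jog '[[[0,0,0,0],[0,0,0,0],[0,0,0,0],[0,0,0,0],[0,0,0,0]]]' 40; python3 -m jog '[[[0,0,-5,0],[0,0,-20,0],[0,0,-50,0],[0,0,-85,0],[0,0,-125,0]]]' 40;  python3 -c "
from h import *
delta([503.5,-235.5,200],7.15)
im,d=arm.get_image('side');cv2.imwrite('pics/s10.png',cv2.resize(im[40:240,150:350],None,fx=3,fy=3,interpolation=cv2.INTER_CUBIC))"
```

```text
clock: 16.38
position: [616.3, 121.7, 245.6]
ee_rot: [0.999, 0.042, 0.009, 0.001]
contact_force: [0.1, 0.3, 0.2]
gripper_width: 74.0
t 16.38 grasp [619.2 121.4  90.6] yaw 4.8 w 74.0 F [0.1 0.3 0.2] | shift [-0.3 -0.1  0.6] spin -0.1 j6 1.19 tilt 1.07
clock: 17.0
position: [616.6, 121.8, 246.7]
ee_rot: [0.999, 0.042, 0.01, 0.001]
contact_force: [-0.8, -0.6, 5.8]
gripper_width: 55.8
clock: 17.62
position: [613.6, 121.8, 372.5]
ee_rot: [0.999, 0.042, 0.009, 0.001]
contact_force: [0.4, -0.2, -2.5]
gripper_width: 55.2
t 17.62 grasp [616.5 121.6 217.6] yaw 4.8 w 55.2 F [ 0.4 -0.2 -2.5] | shift [-143.   346.2   15.9] spin -2.3 j6 1.19 tilt 1.08
```

View pics/s10.png

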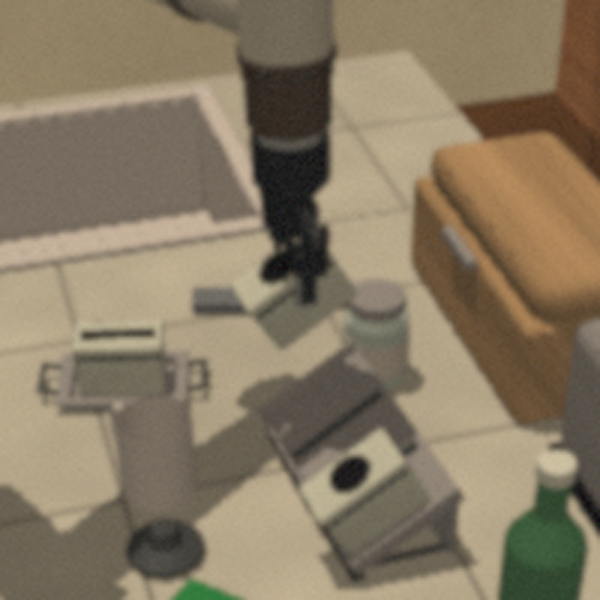

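Tin A is held and tilted. I'll carry it to nest 2, the far one.

```bash
python3 -m jog '[[[-21,56,0,0],[-42,112,0,0],[-63,168,0,0],[-84,224,0,0],[-105,280,0,-2.3]]]' 40; python3 -c "
from h import *
delta([489.7,-330.4,200],7.15)"
```

```text
clock: 18.3
position: [533.2, -167.6, 377.3]
ee_rot: [0.998, 0.064, 0.016, 0.0]
contact_force: [0.2, -0.6, -1.8]
gripper_width: 55.2
t 18.3 grasp [ 538.1 -167.4  222.3] yaw 7.3 w 55.2 F [ 0.2 -0.6 -1.8] | shift [-69.4 155.5  20.6] spin 0.1 j6 1.71 tilt 1.8
```

```bash
python3 -m jog '[[[-24,54,0,0],[-48,108,0,0],[-70,155.5,5,0],[-70,155.5,30,0],[-70,155.5,60,0]]]' 40; python3 -c "
from h import *
delta([489.7,-330.4,90],7.15)
im,d=arm.get_image('side');cv2.imwrite('pics/s11.png',cv2.resize(im[130:330,130:330],None,fx=3,fy=3,interpolation=cv2.INTER_CUBIC))
im,d=arm.get_image('top');cv2.imwrite('pics/t3.png',cv2.resize(im[170:290,290:410],None,fx=5,fy=5,interpolation=cv2.INTER_CUBIC))"
```

```text
clock: 18.92
position: [484.8, -331.6, 315.5]
ee_rot: [0.998, 0.063, 0.016, 0.001]
contact_force: [-0.6, 0.2, -1.3]
gripper_width: 55.0
t 18.93 grasp [ 489.9 -331.5  160.5] yaw 7.2 w 55.0 F [-0.6  0.2 -1.3] | shift [-2.4 -1.3 70.5] spin 0.0 j6 2.03 tilt 1.89
```

View pics/s11.png

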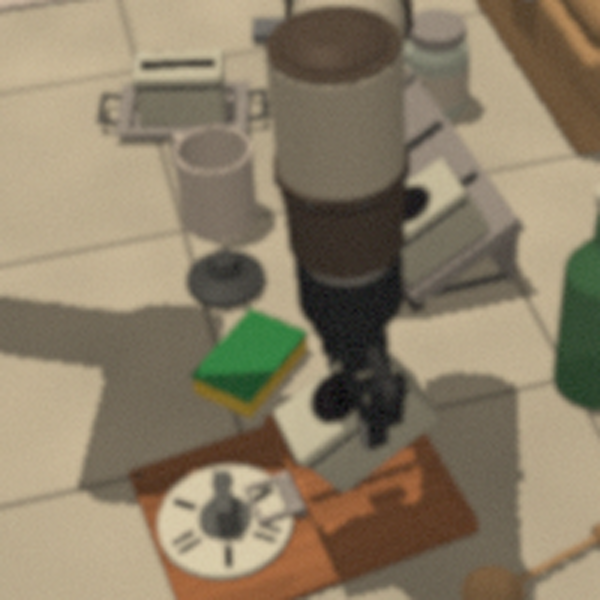

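View pics/t3.png

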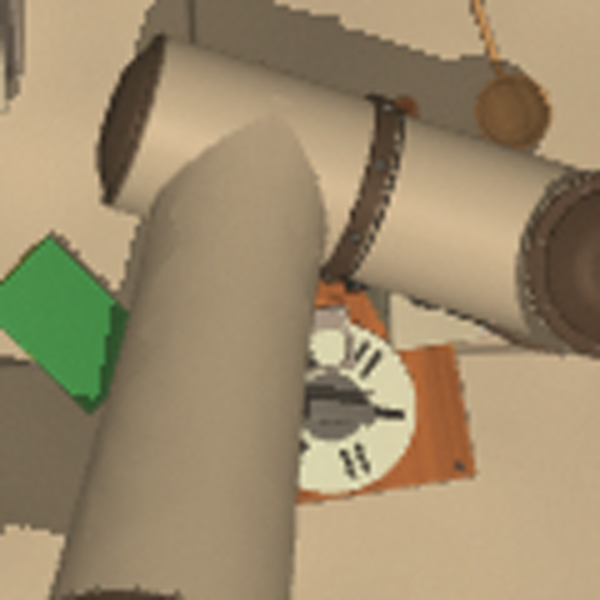

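Tin A is poised over nest 2, which is visible in the side view at about (410,500). Lowering to contact.

```bash
python3 -m jog '[[[-2,-1,25,0],[-4,-1.3,50,0],[-5,-1.3,68,0],[-5,-1.3,76,0],[-5,-1.3,80,0]]]' 40; python3 -c "
from h import *
delta([489.7,-330.4,80],7.15)"
```

```text
clock: 19.65
position: [483.4, -329.7, 234.8]
ee_rot: [0.998, 0.064, 0.016, 0.0]
contact_force: [5.3, 1.8, 8.0]
gripper_width: 55.4
t 19.65 grasp [ 488.5 -329.5   79.9] yaw 7.3 w 55.4 F [5.3 1.8 8. ] | shift [ 1.1  1.  -0.1] spin 0.2 j6 2.04 tilt 1.87
```

```bash
python3 -m jog '[[[3.5,0,1.4,0],[7,0,3,0],[10,0,5,0],[13.5,0,7,0],[16.5,0,9,0]]]' 40;  python3 -c "
from h import *
delta([489.7,-330.4,80],7.15)"; python3 -m jog '[[[2,0,2,0],[5,0,5,0],[8,0,8,0],[10,0,11,0],[12,0,13,0]]]' 40;  python3 -c "
from h import *
delta([514.5,-327.3,57],7.15)
im,d=arm.get_image('side');hm('side',np.array([514.5,-327.3]),7.15,d);cv2.imwrite('pics/s12.png',cv2.resize(im[130:330,130:330],None,fx=3,fy=3,interpolation=cv2.INTER_CUBIC))"
```

```text
clock: 20.27
position: [500.0, -327.8, 228.8]
ee_rot: [0.998, 0.064, 0.016, 0.001]
contact_force: [-2.9, 1.4, 9.8]
gripper_width: 55.9
t 20.27 grasp [ 504.8 -327.7   73.8] yaw 7.4 w 55.9 F [-2.9  1.4  9.8] | shift [-15.2   0.8  -6.6] spin 0.2 j6 2.02 tilt 1.8
clock: 20.9
position: [513.2, -326.0, 219.1]
ee_rot: [0.998, 0.065, 0.017, 0.001]
contact_force: [-0.0, 3.9, 13.7]
gripper_width: 55.2
t 20.9 grasp [ 518.4 -326.1   64.2] yaw 7.4 w 55.2 F [-0.   3.9 13.7] | shift [-4.2  0.6  7.1] spin 0.3 j6 2.01 tilt 1.91
-45 [2, 2, 5, 6, 7, 3, 6, 4, 10, 303, 313, 299, 242, 22, 4, 4, 9, 4, 3, 4, 6, 0, 5, 0, 0]
-35 [9, 11, 19, 20, 19, -1, 347, 334, 313, 285, 237, 253, 272, 286, 303, 304, 299, 18, 18, 20, 20, 19, 19, 0, 0]
-25 [11, 10, 73, 51, 55, 326, 269, 197, 85, 113, 86, 117, 207, 221, 127, 219, 269, 52, 51, 34, 9, 10, 19, -1, 0]
-15 [9, 11, 74, 48, 346, 271, 208, 218, 401, 147, 149, 404, 404, 403, 401, 397, 395, 210, 91, 8, 7, 10, -1, -1, 0]
-5 [9, 10, 76, 79, 333, 238, 217, 400, 87, 146, 403, 405, 405, 406, 404, 401, 397, 245, 200, -1, -1, 12, 18, -1, 0]
5 [9, 9, 75, 79, 323, 217, 398, 87, 404, 401, 90, 405, 404, 405, 403, 401, 398, 394, 93, -1, -1, 20, -1, -1, 0]
15 [7, 10, 56, 34, 301, 264, 217, 401, 402, 123, 263, 246, 405, 405, 403, 400, 396, -1, -1, -1, -1, -1, 18, -1, 0]
25 [13, 14, 76, 19, 79, 392, 392, 240, 86, 119, 109, 89, 403, 403, -1, 396, 396, -1, -1, -1, -1, -1, -1, -1, -2]
35 [21, 21, 20, 15, 11, -1, 394, 395, 395, 395, 95, 397, -1, 395, 396, -1, -1, -1, -1, -1, -1, -1, -1, -1, -1]
45 [23, 20, 19, 20, -1, -1, -1, -1, -1, 394, -1, -1, -1, -1, -1, -1, -1, 380, -1, 374, 367, 359, -1, -1, 0]
```

View pics/s12.png

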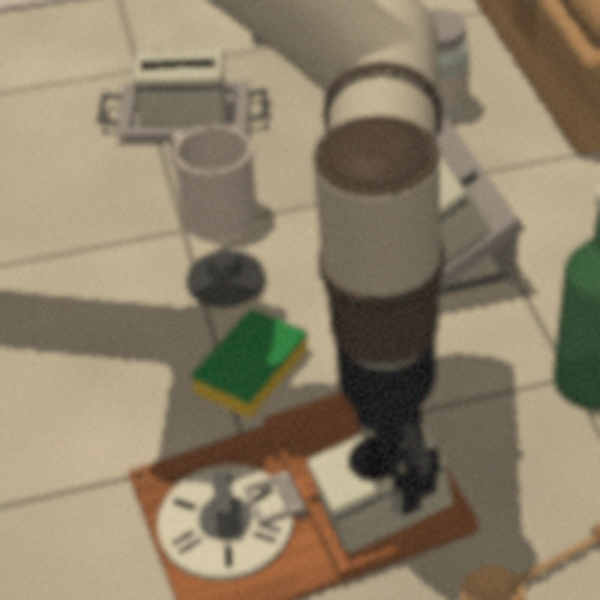

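The tilt is now about 10°, with the low corner just inside the near wall. Pressing down the rest.

```bash
python3 -m jog '[[[1,0,2,0],[2,0,4,0],[3,0,6,0],[3,0,8,0],[3,0,10,0]]]' 40;  python3 -c "
from h import *
delta([514.5,-327.3,57],7.15)
im,d=arm.get_image('side');hm('side',np.array([514.5,-327.3]),7.15,d)"
```

```text
clock: 21.58
position: [518.7, -325.3, 212.6]
ee_rot: [0.998, 0.065, 0.02, 0.003]
contact_force: [2.0, 5.6, 12.0]
gripper_width: 55.2
t 21.57 grasp [ 524.8 -325.7   57.7] yaw 7.5 w 55.2 F [ 2.   5.6 12. ] | shift [-10.5   0.2   0.3] spin 0.3 j6 2.01 tilt 2.28
-45 [1, 4, 8, 3, 6, 4, 4, 3, 7, 11, 291, 297, 284, 147, 19, 2, 5, 1, 4, 3, 3, 7, 2, 0, 1]
-35 [10, 10, 20, 19, 19, 19, 156, 338, 321, 305, 284, 237, 243, 259, 282, 295, 291, 294, 11, 17, 15, 18, 18, 0, 0]
-25 [10, 9, 19, 49, 46, 70, 319, 254, 192, 85, 83, 83, 111, 202, 210, 144, 225, 251, 45, 48, 9, 12, 19, -1, -1]
-15 [9, 11, 21, 47, 79, 336, 259, 202, 214, 393, 143, 145, 398, 397, 397, 395, 391, 390, 260, 86, -1, 12, -1, -1, -1]
-5 [10, 9, 20, 47, 350, 314, 210, 211, 395, 397, 240, 396, 398, 398, 398, 396, 394, 390, 84, 84, -1, 16, 19, -1, -2]
5 [9, 12, 18, 50, 347, 295, 203, 392, 396, 396, 396, 397, 398, 398, 399, 397, 394, 390, 389, 84, -1, -1, -1, -1, 0]
15 [9, 10, 20, 52, 78, 305, 235, 392, 239, 85, 118, 110, 397, 398, 398, 396, -1, 390, -1, 84, -1, -1, -1, 0, -1]
25 [13, 15, 21, 11, 51, 79, 387, 235, 391, 82, 109, 101, 98, 398, 395, -1, 390, -1, -1, -1, -1, -1, -1, -1, 0]
35 [21, 22, 19, 15, 16, -1, -1, 388, 388, 387, -1, 87, 389, -1, 388, 388, -1, -1, -1, -1, -1, -1, -1, -1, -1]
45 [23, 18, 18, 19, 19, -1, -1, -1, -1, -1, -1, 387, 388, -1, -1, -1, -1, -1, -1, -1, 366, 359, -1, -1, -1]
```

The tilt is now about 4°, with the tin spanning u ≈ −51 to +48, well inside the nest. Releasing.

```bash
python3 -m jog '[[[0,0,1,0],[0,0,1,0],[0,0,1,0],[0,0,1,0],[0,0,1,0]]]' 70; python3 -m jog '[[[0,0,-30,0],[0,0,-80,0],[0,0,-130,0],[0,0,-150,0],[0,0,-150,0]]]' 74;  python3 -c "
from h import *
delta([634.2,-57.9,190],4.9)"
```

```text
clock: 22.25
position: [518.7, -325.4, 211.2]
ee_rot: [0.998, 0.065, 0.019, 0.003]
contact_force: [-0.5, 0.1, -0.1]
gripper_width: 70.3
clock: 22.88
position: [512.9, -325.1, 363.0]
ee_rot: [0.998, 0.065, 0.021, 0.003]
contact_force: [-0.5, 0.8, -0.8]
gripper_width: 74.2
t 22.88 grasp [ 519.6 -325.7  208.1] yaw 7.5 w 74.2 F [-0.5  0.8 -0.8] | shift [ 147.6 -250.9   22. ] spin 2.6 j6 2.01 tilt 2.49
```

```bash
python3 -m jog '[[[30,-52,0,1],[60,-104,0,2],[90,-156,0,2.6],[120,-206,0,2.6],[145,-249,0,2.6]]]' 74; python3 -c "
from h import *
delta([634.2,-57.9,150],4.9)
im,d=arm.get_image('side');hm('side',np.array([514.5,-327.3]),7.15,d)
im,d=arm.get_image('top');cv2.imwrite('pics/t4.png',cv2.resize(im[150:290,220:410],None,fx=4,fy=4,interpolation=cv2.INTER_CUBIC))"
```

```text
clock: 23.5
position: [624.6, -57.2, 364.4]
ee_rot: [0.999, 0.043, 0.02, 0.003]
contact_force: [0.2, -0.4, -0.4]
gripper_width: 74.0
t 23.5 grasp [630.7 -57.9 209.5] yaw 4.9 w 74.0 F [ 0.2 -0.4 -0.4] | shift [ 1.1 -0.1 59.6] spin 0.0 j6 1.48 tilt 2.28
-45 [2, 1, 5, 7, 5, 5, 8, 4, 6, 6, 4, 3, 3, 9, 6, 3, 8, 3, 7, 4, 4, 4, 2, 0, 0]
-35 [9, 10, 19, 18, 20, 21, 13, 18, 26, 19, 33, 19, 45, 16, 19, 20, 23, 21, 20, 20, 20, 18, 17, -1, 0]
-25 [10, 11, 19, 11, 47, 48, 52, 49, 50, 49, 49, 52, 52, 54, 46, 51, 54, 53, 47, 48, 19, 11, 19, -1, -1]
-15 [10, 10, 21, 12, 56, 79, 79, 80, 79, 80, 79, 80, 79, 79, 79, 79, 79, 80, 78, 78, 78, 11, 18, -1, 0]
-5 [10, 11, 18, 22, 61, 80, 79, 79, 80, 78, 80, 79, 80, 80, 79, 80, 79, 79, 79, 79, 77, -1, 17, 1, -1]
5 [8, 12, 19, 13, 50, 79, 79, 78, 79, 79, 79, 79, 80, 80, 79, 80, 79, 79, 78, 79, 79, -1, -1, -1, 0]
15 [10, 11, 20, 11, 49, 80, 79, 79, 78, 79, 81, 80, 79, 79, 79, 79, 79, 79, 79, 79, 77, -1, -1, -1, 0]
25 [13, 13, 20, 11, 56, 77, 79, 79, 79, 77, 77, 78, 79, 78, 79, 79, 78, 78, 77, 79, -1, -1, -1, -1, -1]
35 [23, 21, 19, 14, 15, -1, -1, -1, -1, -1, -1, -1, -1, -1, -1, -1, -1, -1, -1, -1, -1, -1, -1, -1, -1]
45 [23, 21, 19, 19, 19, 18, -1, -1, -1, -1, -1, -1, -1, -1, -1, -1, -1, -1, -1, -1, -1, -1, -1, -1, -1]
```

View pics/t4.png

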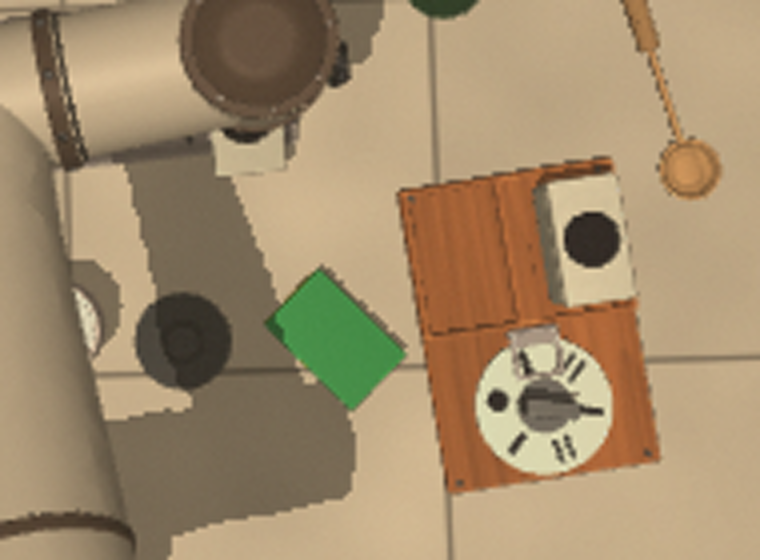

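Tin A is flat in nest 2: lid 79–80 mm throughout, spanning u −47 to +51, with the round tag showing. Now tin B.

```bash
python3 -m jog '[[[1,0,25,0],[0,0,60,0],[-1.5,0,90,0],[-3,0,110,0],[-3.5,0,117,0]]]' 74; python3 -c "
from h import *
delta([634.2,-57.9,91],4.9)"
```

```text
clock: 24.22
position: [625.7, -56.7, 244.0]
ee_rot: [0.999, 0.045, 0.017, 0.003]
contact_force: [0.1, -0.4, 0.2]
gripper_width: 74.4
t 24.23 grasp [631.1 -57.4  89.1] yaw 5.1 w 74.4 F [ 0.1 -0.4  0.2] | shift [ 3.1  0.8 -1.8] spin 0.2 j6 1.48 tilt 2.0
```

```bash
python3 -m jog '[[[3,0.5,-2,0],[3,0.5,-2,0],[3,0.5,-2,0],[3,0.5,-2,0],[3,0.5,-2,0]]]' 74; python3 -m jog '[[[0,0,0,0],[0,0,0,0],[0,0,0,0],[0,0,0,0],[0,0,0,0]]]' 40; python3 -m jog '[[[0,0,-5,0],[0,0,-20,0],[0,0,-50,0],[0,0,-85,0],[0,0,-125,0]]]' 40;  python3 -c "
from h import *
delta([478.2,-239.2,200],7.15)"
```

```text
clock: 24.85
position: [628.7, -56.9, 246.5]
ee_rot: [0.999, 0.045, 0.017, 0.003]
contact_force: [0.0, 0.0, -1.2]
gripper_width: 73.9
clock: 25.48
position: [628.7, -56.9, 246.9]
ee_rot: [0.999, 0.045, 0.018, 0.003]
contact_force: [-1.8, -0.6, 4.9]
gripper_width: 55.4
clock: 26.1
position: [623.8, -56.4, 372.5]
ee_rot: [0.999, 0.045, 0.017, 0.003]
contact_force: [-0.0, -0.5, -3.8]
gripper_width: 55.3
t 26.1 grasp [629.  -57.  217.6] yaw 5.1 w 55.3 F [-0.  -0.5 -3.8] | shift [-167.   168.    13.2] spin -2.0 j6 1.49 tilt 1.94
```

```bash
python3 -m jog '[[[-42,42,0,-1],[-84,84,0,-2],[-126,126,0,-2],[-167,168,0,-2],[-167,168,0,-2]]]' 40; python3 -c "
from h import *
delta([478.2,-239.1,110],7.15)"
```

```text
clock: 26.72
position: [469.5, -240.7, 368.5]
ee_rot: [0.998, 0.059, 0.016, 0.003]
contact_force: [0.7, 0.4, -4.0]
gripper_width: 55.1
t 26.73 grasp [ 474.6 -241.3  213.5] yaw 6.8 w 55.1 F [ 0.7  0.4 -4. ] | shift [  0.6  -2.5 103.6] spin -0.3 j6 1.86 tilt 1.87
```

```bash
python3 -m jog '[[[0.5,-1,30,0],[0.5,-2.5,65,0],[0.5,-2.5,90,0],[0.5,-2.5,104,0],[0.5,-2.5,104,0]]]' 40; python3 -c "
from h import *
delta([478.2,-239.1,80],7.15)
im,d=arm.get_image('side');cv2.imwrite('pics/s13.png',cv2.resize(im[130:330,130:330],None,fx=3,fy=3,interpolation=cv2.INTER_CUBIC))"
```

```text
clock: 27.35
position: [473.4, -238.3, 264.0]
ee_rot: [0.998, 0.06, 0.015, 0.003]
contact_force: [-0.1, 0.2, -3.0]
gripper_width: 55.3
t 27.35 grasp [ 478.2 -238.8  109.1] yaw 6.8 w 55.3 F [-0.1  0.2 -3. ] | shift [-0.9  0.1 29.1] spin -0.3 j6 1.85 tilt 1.78
```

View pics/s13.png

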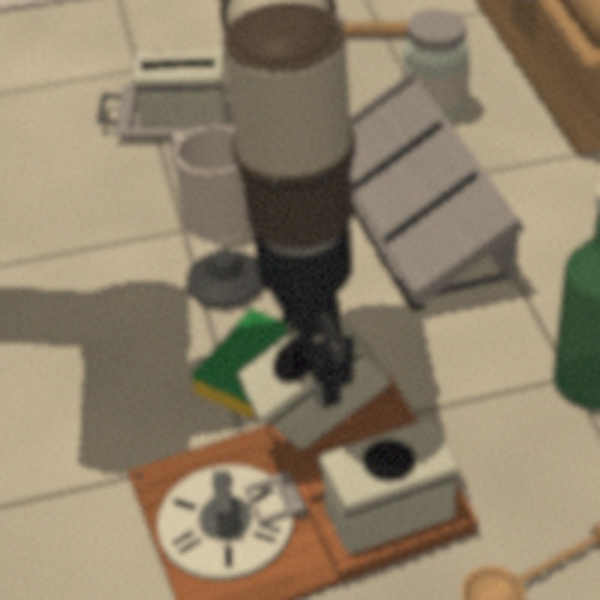

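Tin B is poised over nest 1, with tin A standing flat beside it and clear.

```bash
python3 -m jog '[[[-1,0,12,0],[-1.5,0,22,0],[-1.5,0,27,0],[-1.5,0,30,0],[-1.5,0,31,0]]]' 40; python3 -c "
from h import *
delta([478.2,-239.1,80],7.15)"
```

```text
clock: 28.02
position: [473.3, -238.8, 234.3]
ee_rot: [0.998, 0.06, 0.016, 0.003]
contact_force: [-1.2, 0.6, 3.1]
gripper_width: 55.2
t 28.02 grasp [ 478.4 -239.4   79.4] yaw 6.9 w 55.2 F [-1.2  0.6  3.1] | shift [-0.1 -0.3 -0.6] spin -0.3 j6 1.85 tilt 1.88
```

```bash
python3 -m jog '[[[3,0,1.6,0],[6,0,3.5,0],[9,0,5.5,0],[12,0,8,0],[15,0,10,0]]]' 40;  python3 -c "
from h import *
delta([503,-236,57],7.15)"; python3 -m jog '[[[2,0,2,0],[4,0,5,0],[6,0,8,0],[8,0,11,0],[10,0,14,0]]]' 40;  python3 -c "
from h import *
delta([503,-236,57],7.15)
im,d=arm.get_image('side');hm('side',np.array([503,-236]),7.15,d)"
```

```text
clock: 28.65
position: [489.0, -237.0, 226.9]
ee_rot: [0.998, 0.06, 0.017, 0.004]
contact_force: [-2.9, 1.3, 7.9]
gripper_width: 55.1
t 28.65 grasp [ 494.2 -237.8   72. ] yaw 6.9 w 55.1 F [-2.9  1.3  7.9] | shift [ 8.5 -0.9 15.3] spin -0.2 j6 1.84 tilt 1.95
clock: 29.28
position: [501.6, -235.8, 216.4]
ee_rot: [0.998, 0.061, 0.02, 0.005]
contact_force: [2.1, 4.8, 10.3]
gripper_width: 55.2
t 29.27 grasp [ 507.9 -236.8   61.5] yaw 7.0 w 55.2 F [ 2.1  4.8 10.3] | shift [-4.9 -1.5  4.3] spin -0.2 j6 1.84 tilt 2.35
-45 [22, 20, 20, 19, 20, 21, -1, -1, 301, 313, 312, 299, 299, 154, -1, -1, -1, -1, -1, -1, -1, -1, -1, -1, -1]
-35 [22, 21, 19, 69, 38, 56, 339, 320, 305, 274, 220, 240, 268, 286, 297, 284, 297, 62, 60, -1, -1, -1, -1, -1, -1]
-25 [24, 18, 72, 43, 72, 324, 257, 199, 172, 124, 128, 210, 300, 395, 219, 273, 265, 78, 67, 42, -1, -1, -1, -1, -1]
-15 [10, 12, 65, 45, 340, 260, 201, 219, 116, 148, 401, 401, 401, 400, 398, 393, 393, 281, 89, -1, -1, 17, -1, -1, -1]
-5 [9, 13, 75, 330, 319, 213, 212, 399, 399, 401, 243, 402, 402, 402, 400, 398, 394, 89, 89, -1, -1, 9, 16, -1, -1]
5 [10, 11, 55, 297, 301, 211, 397, 84, 400, 401, 401, 402, 402, 402, 401, 399, 394, 392, 88, -1, -1, 17, 18, 0, 0]
15 [11, 13, 73, 38, 301, 391, 82, 84, 399, 127, 109, 401, 402, 402, 401, 396, 392, -1, 88, -1, -1, -1, -1, -1, 0]
25 [9, 13, 48, 10, 79, 390, 391, 396, 396, 115, 98, 86, -1, -1, -1, -1, 392, -1, -1, -1, -1, -1, -1, -1, 0]
35 [10, 11, 18, 15, -1, -1, -1, 391, 393, -1, 90, 83, -1, 392, 393, -1, -1, -1, -1, -1, -1, -1, -1, -1, 0]
45 [-1, -1, -1, -1, -1, -1, -1, -1, -1, -1, 390, -1, 391, -1, -1, -1, -1, -1, -1, -1, -1, -1, -1, -1, -2]
```

```bash
python3 -m jog '[[[1,0,2,0],[2,0,4,0],[3,0,6,0],[3,0,7,0],[3,0,8,0]]]' 40;  python3 -c "
from h import *
delta([503,-236,57],7.15)
im,d=arm.get_image('side');hm('side',np.array([503,-236]),7.15,d)"
```

```text
clock: 29.95
position: [506.8, -235.3, 210.9]
ee_rot: [0.998, 0.061, 0.023, 0.005]
contact_force: [1.5, 3.3, 7.9]
gripper_width: 55.6
t 29.95 grasp [ 513.9 -236.5   56. ] yaw 7.0 w 55.6 F [1.5 3.3 7.9] | shift [-10.7  -1.8  -1.5] spin -0.1 j6 1.84 tilt 2.67
-45 [22, 20, 20, 20, 20, 18, -1, -1, -1, 298, 326, 300, 295, 266, 145, -1, -1, -1, -1, -1, -1, -1, -1, -1, -1]
-35 [22, 22, 20, 19, 45, 26, 303, 332, 307, 294, 260, 205, 244, 262, 281, 295, 251, 288, 47, -1, -1, -1, -1, -1, -1]
-25 [23, 19, 20, 41, 50, 294, 313, 245, 189, 178, 124, 122, 387, 391, 389, 377, 312, 262, 63, 61, -1, -1, -1, -1, -1]
-15 [9, 12, 15, 48, 357, 323, 244, 199, 214, 141, 142, 393, 396, 396, 395, 392, 388, 374, 274, 81, -1, 16, 17, -1, -1]
-5 [9, 12, 21, 38, 346, 278, 202, 210, 393, 395, 239, 396, 397, 397, 397, 395, 391, 388, -1, 80, -1, 13, 17, -1, -1]
5 [9, 11, 19, 38, 335, 260, 196, 391, 394, 239, 395, 83, 397, 396, 396, 394, 392, 387, 80, 79, -1, -1, -1, 1, 0]
15 [9, 10, 18, 37, 80, 293, 82, 392, 82, 395, 113, 121, 397, 396, 396, 394, 391, 387, -1, 79, -1, -1, -1, -1, -1]
25 [9, 13, 19, 12, 77, 338, 385, 233, 391, 392, 109, 90, 80, 391, -1, -1, 388, -1, -1, -1, -1, -1, -1, -1, -1]
35 [8, 10, 20, 18, 15, -1, -1, 386, -1, -1, -1, 239, -1, -1, -1, -1, -1, -1, -1, -1, -1, -1, -1, -1, -1]
45 [-1, 7, -1, -1, -1, -1, -1, -1, -1, -1, -1, 90, -1, -1, -1, -1, -1, -1, -1, -1, -1, -1, -1, -1, -1]
```

Flat to within about 1° (80 mm at each end), spanning u −51 to about +48. I'll release it and lift away.

```bash
python3 -m jog '[[[0,0,0,0],[0,0,0,0],[0,0,0,0],[0,0,0,0],[0,0,0,0]]]' 70; python3 -m jog '[[[0,0,-30,0],[0,0,-70,0],[0,0,-110,0],[0,0,-110,0],[0,0,-110,0]]]' 60;  python3 -c "
from h import *
delta([382.2,-297.2,160],-98.2)"
```

```text
clock: 30.62
position: [506.8, -235.3, 210.6]
ee_rot: [0.998, 0.061, 0.023, 0.005]
contact_force: [1.1, 0.4, 0.2]
gripper_width: 70.4
clock: 31.25
position: [501.3, -234.3, 319.9]
ee_rot: [0.998, 0.061, 0.022, 0.005]
contact_force: [-0.1, -0.7, -0.3]
gripper_width: 60.0
t 31.25 grasp [ 508.3 -235.4  165. ] yaw 7.0 w 60.0 F [-0.1 -0.7 -0.3] | shift [-132.7   46.    -0.2] spin 105.2 j6 1.84 tilt 2.61
```

```bash
python3 -m jog '[[[-35,12,0,10.5],[-70,24,0,21],[-105,36,0,31.5],[-133,46,0,42],[-133,46,0,52.5]]]' 50; python3 -m jog '[[[0,0,0,10.5],[0,0,0,21],[0,0,0,31.5],[0,0,0,42],[0,0,0,52.5]]]' 50;  python3 -c "
from h import *
delta([382.2,-297.2,100],-98.2)
im,d=arm.get_image('side');cv2.imwrite('pics/s14.png',cv2.resize(im[130:330,130:330],None,fx=3,fy=3,interpolation=cv2.INTER_CUBIC))"
```

```text
clock: 31.88
position: [372.8, -296.5, 312.9]
ee_rot: [0.92, -0.391, 0.02, -0.006]
contact_force: [-0.4, 0.4, -0.3]
gripper_width: 49.9
clock: 32.5
position: [372.4, -296.4, 311.3]
ee_rot: [-0.65, 0.76, -0.014, 0.013]
contact_force: [-0.3, 0.1, -0.0]
gripper_width: 50.2
t 32.5 grasp [ 378.2 -297.   156.4] yaw -98.9 w 50.2 F [-0.3  0.1 -0. ] | shift [-0.3 -1.9 56.5] spin -0.7 j6 0.18 tilt 2.16
```

View pics/s14.png

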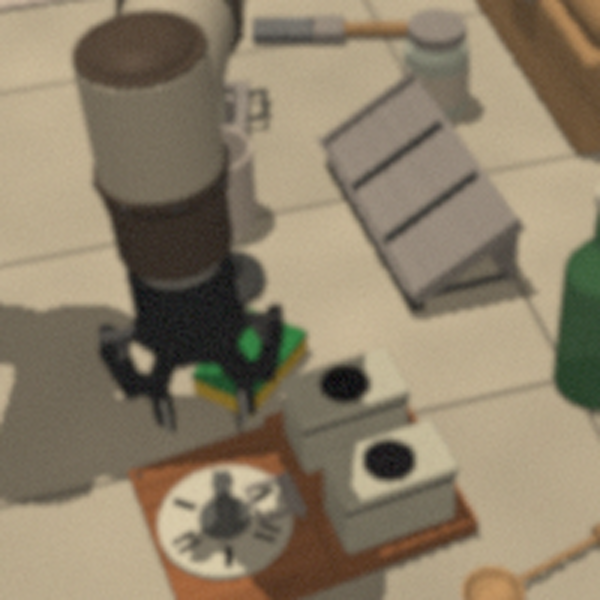

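```bash
python3 -m jog '[[[0,-2.5,25,-0.7],[0,-3.5,55,-0.7],[0,-4.5,80,-0.7],[0,-5.5,100,-0.7],[0,-5.5,106,-0.7]]]' 40;  python3 -c "
from h import *
delta([382.2,-297.2,49],-98.2)"
```

```text
clock: 33.17
position: [381.1, -297.4, 203.5]
ee_rot: [-0.654, 0.756, -0.012, 0.012]
contact_force: [-0.2, 0.1, -0.7]
gripper_width: 39.9
t 33.17 grasp [ 386.2 -297.8   48.6] yaw -98.3 w 39.9 F [-0.2  0.1 -0.7] | shift [ 0.   4.1 -0.6] spin -0.1 j6 0.2 tilt 1.89
```

```bash
python3 -m jog '[[[0,4,0,0],[0,4,0,0],[0,4,0,0],[0,4,0,0],[0,4,0,0]]]' 5; python3 -m jog '[[[0,0,0,0],[0,0,0,0],[0,0,0,0],[0,0,0,0],[0,0,0,0]]]' 5;  python3 -c "
from h import *
delta([382.2,-297.2,49],-98.2)"
```

```text
clock: 33.8
position: [377.6, -296.8, 203.4]
ee_rot: [-0.654, 0.756, -0.012, 0.012]
contact_force: [5.7, -1.3, -8.0]
gripper_width: 13.1
clock: 34.42
position: [377.6, -296.8, 203.4]
ee_rot: [-0.654, 0.756, -0.012, 0.012]
contact_force: [4.3, -1.5, -7.2]
gripper_width: 12.9
t 34.42 grasp [ 382.8 -297.2   48.5] yaw -98.3 w 12.9 F [ 4.3 -1.5 -7.2] | shift [ 0.1  0.6 -0.5] spin -0.1 j6 0.2 tilt 1.93
```

Bar gripped at 12.9 mm. Now I'll turn it +74.6° about the tool z, which is clockwise from above.

```bash
python3 -m jog '[[[0,0,0,8],[0,0,0,16],[0,0,0,24],[0,0,0,32],[0,0,0,40]]]' 5;  python3 -c "
from h import *
delta([382.2,-297.2,49],-172.8)"
```

```text
clock: 35.05
position: [377.9, -297.0, 203.5]
ee_rot: [-0.354, 0.935, -0.008, 0.016]
contact_force: [4.2, -2.2, -9.4]
gripper_width: 13.0
t 35.05 grasp [ 383.4 -297.5   48.5] yaw -138.5 w 13.0 F [ 4.2 -2.2 -9.4] | shift [ 0.7  1.  -0.5] spin 34.3 j6 -0.5 tilt 2.01
```

```bash
python3 -m jog '[[[0,0,0,9],[0,0,0,18],[0,0,0,27],[0,0,0,34.5],[0,0,0,34.5]]]' 5;  python3 -c "
from h import *
delta([382.2,-297.2,49],-172.8)"; python3 -m jog '[[[0,0,0,0],[0,0,0,0],[0,0,0,0],[0,0,0,0],[0,0,0,0]]]' 35; python3 -m jog '[[[0,0,-30,0],[0,0,-80,0],[-60,0,-120,0],[-120,0,-120,0],[-180,0,-120,0]]]' 35;  python3 -c "
from h import *
delta([382.2,-297.2,49],-172.8)"
```

```text
clock: 35.67
position: [378.0, -297.4, 203.5]
ee_rot: [-0.06, 0.998, -0.003, 0.018]
contact_force: [3.5, -3.6, -9.3]
gripper_width: 13.1
t 35.67 grasp [ 383.6 -298.    48.6] yaw -173.1 w 13.1 F [ 3.5 -3.6 -9.3] | shift [ 1.3  0.9 -0.5] spin -0.3 j6 -1.11 tilt 2.08
clock: 36.3
position: [378.0, -297.4, 203.5]
ee_rot: [-0.06, 0.998, -0.003, 0.018]
contact_force: [0.7, 0.3, 0.9]
gripper_width: 35.0
clock: 36.92
position: [550.6, -275.3, 331.4]
ee_rot: [-0.06, 0.998, -0.003, 0.019]
contact_force: [0.2, -0.9, -0.0]
gripper_width: 34.9
t 36.92 grasp [ 556.6 -276.   176.5] yaw -173.1 w 34.9 F [ 0.2 -0.9 -0. ] | shift [180.5   1.1 120.7] spin -0.3 j6 -1.25 tilt 2.24
```

```bash
python3 -m jog '[[[0,60,-20,0],[0,120,-40,0],[0,180,-60,0],[0,240,-60,0],[0,300,-60,0]]]' 35
python3 - <<'E'
from h import *
im,d=arm.get_image('top')
cv2.imwrite('pics/t5.png',cv2.resize(im[150:290,220:410],None,fx=4,fy=4,interpolation=cv2.INTER_CUBIC))
im2,d2=arm.get_image('side')
cv2.imwrite('pics/s15.png',cv2.resize(im2[100:340,100:380],None,fx=2.8,fy=2.4,interpolation=cv2.INTER_CUBIC))
hm('side',np.array([503,-236]),7.15,d2)
g=im.max(2)
P=cloud('top',d)
for (u0,v0,s) in((320,195,30),(350,190,30)):
    pass
n,l,st,c=cv2.connectedComponentsWithStats((g<75).astype(np.uint8)[185:275,315:385])
for i in range(1,n):
    if st[i,4]>3:
        q=c[i]+[315,185];z=float(np.median(P[185:275,315:385][l==i][:,2]));w=pixz('top',*q,z);print(st[i],q.round(1),w.round(1))
E
```

```text
clock: 37.55
position: [511.6, 24.7, 389.0]
ee_rot: [-0.06, 0.998, -0.003, 0.02]
contact_force: [1.2, -0.3, -0.1]
gripper_width: 35.0
-45 [23, 19, 20, 20, 19, 20, -1, -1, -1, -1, -1, -1, -1, -1, -1, -1, -1, -1, -1, -1, -1, -1, -1, -1, -1]
-35 [23, 20, 20, 19, 34, 40, 65, 71, 52, 57, 52, 59, 53, 68, 66, 71, 65, 54, 61, 74, -1, -1, -1, -1, -1]
-25 [-1, 20, 20, 31, 49, 57, 54, 59, 61, 64, 64, 62, 67, 61, 58, 58, 61, 60, 66, 53, 77, -1, -1, -1, -1]
-15 [10, 13, 19, 38, 78, 79, 80, 80, 79, 80, 80, 81, 78, 79, 81, 80, 79, 76, 79, 78, -1, 17, -1, -1, -1]
-5 [10, 14, 17, 42, 78, 79, 79, 78, 79, 79, 78, 80, 79, 80, 80, 81, 79, 79, 80, 79, -1, 11, 17, -1, 0]
5 [10, 10, 19, 32, 77, 78, 79, 80, 79, 79, 81, 80, 79, 80, 80, 80, 78, 79, 78, 78, -1, -1, -1, -1, 0]
15 [9, 9, 17, 36, 78, 80, 79, 80, 78, 79, 79, 79, 79, 81, 80, 79, 79, 79, 78, 79, -1, -1, -1, -1, 0]
25 [10, 10, 20, 10, 77, 81, 78, -1, -1, -1, 78, 78, -1, 78, -1, -1, -1, -1, -1, 79, -1, -1, -1, -1, 0]
35 [8, 11, 19, 14, 15, -1, -1, -1, -1, -1, -1, -1, -1, -1, -1, -1, -1, -1, -1, -1, -1, -1, -1, -1, -1]
45 [-1, -1, -1, -1, -1, -1, -1, -1, -1, -1, -1, -1, -1, -1, -1, -1, -1, -1, -1, -1, -1, -1, -1, -1, -1]
[ 46  18  14  14 142] [367.4 209.4] [ 515.3 -326.8   80.8]
[ 18  23  13  13 139] [338.8 214. ] [ 503.4 -237.4   80.6]
[37 53  4  4 15] [353.6 239.4] [ 419.6 -292.7   17.6]
[48 57  4  4  6] [364.8 243.5] [ 405.2 -329.1   15.1]
[28 61  4  2  4] [344.5 246.5] [ 397.3 -262.5   15.8]
[39 60  4 13 23] [355.  250.3] [ 386.1 -291.5   39.6]
```

View pics/t5.png

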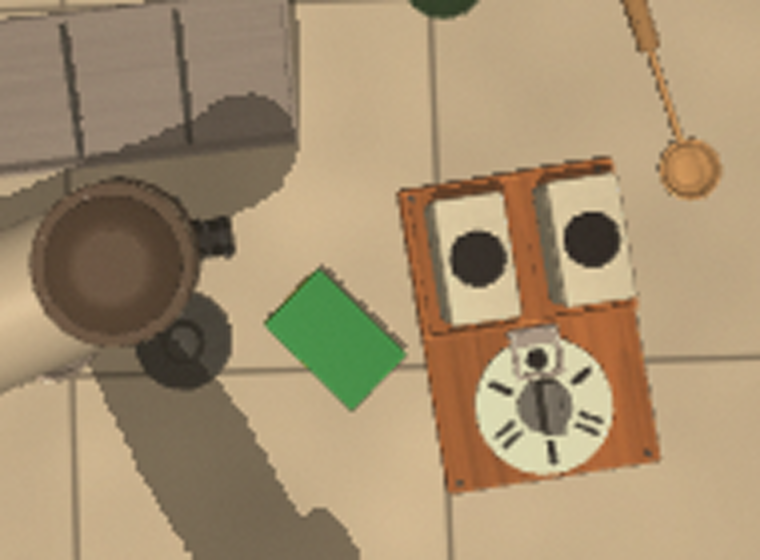

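View pics/s15.png

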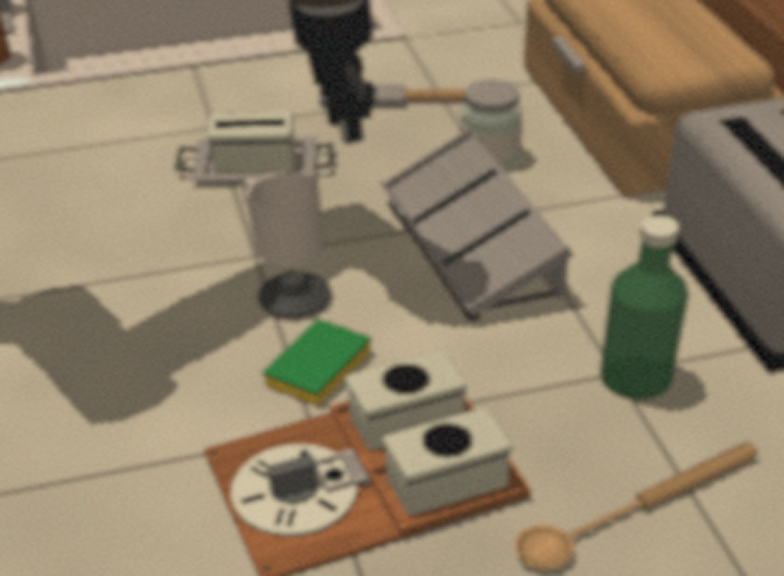

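The mark's direction is 6.9° and the window's is 7.15°. Both tag centres are within about 2 mm of their nest centres, and everything is flat. The gripper is clear, so I'm handing the job in.

```bash
python3 -c "
from bench import arm
print(arm.job_done())"
```

```text
the job is handed in; nothing more can be done
None
```

The rack is cleared and the job was handed in at about 37.7 s of the 72 s allowed. `job_done()` gave no verdict, so the results below are from my own camera checks.

- **Round-tag tins:** one stands in each caddy nest. Both lids read flat at 78–81 mm (80 expected), and the tag centres are within about 2 mm of the nest centres.
- **Strip-tag tin:** it stands flat in the pan, with the lid at 72–74 mm and the tin within about 4 mm of the pan centre lengthwise. My first set-down was about 8 mm too far along because I had misjudged the pan centre, so one end rested on the rim. I re-gripped the tin, slid it back and checked it again. After that I only looked at it in the side view, where it still stood flat.
- **Day wheel:** I turned it about 75° clockwise. The whole round mark shows in the window, about 0.3° off centre.
- **Other things on the counter:** in the last pictures none looked moved, but I did not measure them against their starting places. The mug and stopper were partly hidden by the arm or its shadow in the last top view.
- **Forces and tilt:** the highest force I read was 26 N, while pressing the strip tin down. The gripper body or fingers may have brushed something at about 15 N on the first descent. The tool drifted to about 2° of tilt during the job.

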